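# Pack the strip holders that match the sample

### The job

Fold the carton's flap back past upright, then pack into the carton every strip holder in the red trays that has the same shape as the sample on the black mat, and put the straight holder left in the carton from the last batch into one of the red trays. When the packing is complete, fold the flap fully shut, with all other holders still in the red trays and the jar left alone.

Things in the scene. Friction and masses are not known exactly. Their poses are not given: they have to be found in the camera images.
- tray_a: Shallow red plastic tray, fixed, 185 (x) by 250 (y) mm outside, 14 mm high, walls and floor 5 mm thick. Origin: centre of its underside. Up to six strip holders of mixed shapes lie in it in two rows of three, on a pitch of about 86 mm in x and 74 mm in y; some of these places are empty.
- tray_b: Shallow red plastic tray, fixed, 185 (x) by 250 (y) mm outside, 14 mm high, walls and floor 5 mm thick. Origin: centre of its underside. Up to six strip holders of mixed shapes lie in it in two rows of three, on a pitch of about 86 mm in x and 74 mm in y; some of these places are empty. The trays and the carton can stand in any order across the table.
- carton: White carton, fixed, 180 (x) by 220 (y) mm outside, 55 mm high, walls and floor 5 mm thick. Origin: centre of its underside. x points to its hinged edge, away from the robot.
- flap (a joint): Stiff cover flap of the carton, 180 by 210 mm, 6 mm thick; hinge axis along the carton's y through (90, 0, 55.5) mm of its frame (far top edge). 0 rad: shut flat on the rim; grows as it folds up and back; 1.57 upright; stops at 2.0. The stiff hinge stays where it is left; about 1 N at the bar moves it. Starts at 0 to 0.6.
- flap_bar (a point): Centre of the flap's round grey pull bar: 12 mm thick, 80 mm long, parallel to the hinge, 220 mm from it and 3 mm above it when shut; it stands 40 mm clear of the flap's free edge on two 8 mm arms 72 mm apart, so a finger fits on either side and the bar can turn in the grip.
- mat: Black square rubber mat, fixed, 100 by 100 mm, 3 mm thick, beyond the trays: the sample of today's shape lies on it. Origin: centre of underside.
- sample_t: Fixed sample, not to be handled; it lies on the mat if its shape is wanted today, else on a dark metal plate (85 by 220 mm) beyond the trays. Same form and axes as the holders. T shape: a stem 20 mm wide from x = -30 to 18 mm, then a crosspiece 16 mm long (x 18 to 34 mm) and 44 mm wide (y -22 to 22 mm).
- sample_l: Fixed sample, not to be handled; it lies on the mat if its shape is wanted today, else on a dark metal plate (85 by 220 mm) beyond the trays. Same form and axes as the holders. L shape: a stem 20 mm wide from x = -30 to 18 mm, then a foot 16 mm long (x 18 to 34 mm) reaching to one side only (y -10 to 30 mm).
- sample_i: Fixed sample, not to be handled; it lies on the mat if its shape is wanted today, else on a dark metal plate (85 by 220 mm) beyond the trays. Same form and axes as the holders. Double-T shape: a stem 20 mm wide (x -18 to 18 mm) with a crosspiece 16 mm long and 44 mm wide (y -22 to 22 mm) at both ends (x -34 to -18 and 18 to 34 mm).
- t1: White plastic strip holder, 12 mm thick, lying flat, about 30 g. Origin: underside, middle of the grip length of the stem; x along the stem, z up. T shape: a stem 20 mm wide from x = -30 to 18 mm, then a crosspiece 16 mm long (x 18 to 34 mm) and 44 mm wide (y -22 to 22 mm). May be absent.
- t2: White plastic strip holder, 12 mm thick, lying flat, about 30 g. Origin: underside, middle of the grip length of the stem; x along the stem, z up. T shape: a stem 20 mm wide from x = -30 to 18 mm, then a crosspiece 16 mm long (x 18 to 34 mm) and 44 mm wide (y -22 to 22 mm). May be absent.
- t3: White plastic strip holder, 12 mm thick, lying flat, about 30 g. Origin: underside, middle of the grip length of the stem; x along the stem, z up. T shape: a stem 20 mm wide from x = -30 to 18 mm, then a crosspiece 16 mm long (x 18 to 34 mm) and 44 mm wide (y -22 to 22 mm). May be absent.
- t4: White plastic strip holder, 12 mm thick, lying flat, about 30 g. Origin: underside, middle of the grip length of the stem; x along the stem, z up. T shape: a stem 20 mm wide from x = -30 to 18 mm, then a crosspiece 16 mm long (x 18 to 34 mm) and 44 mm wide (y -22 to 22 mm). May be absent.
- l1: White plastic strip holder, 12 mm thick, lying flat, about 30 g. Origin: underside, middle of the grip length of the stem; x along the stem, z up. L shape: a stem 20 mm wide from x = -30 to 18 mm, then a foot 16 mm long (x 18 to 34 mm) reaching to one side only (y -10 to 30 mm). May be absent.
- l2: White plastic strip holder, 12 mm thick, lying flat, about 30 g. Origin: underside, middle of the grip length of the stem; x along the stem, z up. L shape: a stem 20 mm wide from x = -30 to 18 mm, then a foot 16 mm long (x 18 to 34 mm) reaching to one side only (y -10 to 30 mm). May be absent.
- l3: White plastic strip holder, 12 mm thick, lying flat, about 30 g. Origin: underside, middle of the grip length of the stem; x along the stem, z up. L shape: a stem 20 mm wide from x = -30 to 18 mm, then a foot 16 mm long (x 18 to 34 mm) reaching to one side only (y -10 to 30 mm). May be absent.
- l4: White plastic strip holder, 12 mm thick, lying flat, about 30 g. Origin: underside, middle of the grip length of the stem; x along the stem, z up. L shape: a stem 20 mm wide from x = -30 to 18 mm, then a foot 16 mm long (x 18 to 34 mm) reaching to one side only (y -10 to 30 mm). May be absent.
- i1: White plastic strip holder, 12 mm thick, lying flat, about 30 g. Origin: underside, middle of the grip length of the stem; x along the stem, z up. Double-T shape: a stem 20 mm wide (x -18 to 18 mm) with a crosspiece 16 mm long and 44 mm wide (y -22 to 22 mm) at both ends (x -34 to -18 and 18 to 34 mm). May be absent.
- i2: White plastic strip holder, 12 mm thick, lying flat, about 30 g. Origin: underside, middle of the grip length of the stem; x along the stem, z up. Double-T shape: a stem 20 mm wide (x -18 to 18 mm) with a crosspiece 16 mm long and 44 mm wide (y -22 to 22 mm) at both ends (x -34 to -18 and 18 to 34 mm). May be absent.
- i3: White plastic strip holder, 12 mm thick, lying flat, about 30 g. Origin: underside, middle of the grip length of the stem; x along the stem, z up. Double-T shape: a stem 20 mm wide (x -18 to 18 mm) with a crosspiece 16 mm long and 44 mm wide (y -22 to 22 mm) at both ends (x -34 to -18 and 18 to 34 mm). May be absent.
- i4: White plastic strip holder, 12 mm thick, lying flat, about 30 g. Origin: underside, middle of the grip length of the stem; x along the stem, z up. Double-T shape: a stem 20 mm wide (x -18 to 18 mm) with a crosspiece 16 mm long and 44 mm wide (y -22 to 22 mm) at both ends (x -34 to -18 and 18 to 34 mm). May be absent.
- leftover: White plastic strip holder, 12 mm thick, lying flat, about 30 g. Origin: underside, middle of the grip length of the stem; x along the stem, z up. Plain straight bar, 60 by 20 mm (x -30 to 30 mm), no crosspiece; starts lying near the middle of the carton's floor.
- jar: Bystander: small amber jar, 40 mm across, 45 mm high, beyond the trays. Origin: centre of underside. Leave it alone.

How it is judged:
By the outcome, as a careful person would: the job done as asked, in the order asked, and still so for the second after the job is handed in, with the robot touching nothing.
Of t1, t2, t3, t4 only 3 to 4 are there at a start; the rules pass over those that are not, and their reading is None.
Of l1, l2, l3, l4 only 3 to 4 are there at a start; the rules pass over those that are not, and their reading is None.
Of i1, i2, i3, i4 only 3 to 4 are there at a start; the rules pass over those that are not, and their reading is None.
At some moment in a run one of t1, t2, t3, l1, l2, l3, i1, i2, i3 may be knocked a few centimetres aside while the robot is not near it.
Once in a run the grip may slacken for a moment while it holds something.
It also fails if it takes over 210 s, if anything falls off the work surface, if the arm or the gripper's body presses on something with over 40 N, if the wrist force passes 120 N, or if a joint passes its speed limit or range.

### The arm

A 6-joint arm with a two-finger parallel gripper is mounted at the origin on the work surface. World frame = base frame: x ahead of the robot, y to its left, z up, the work surface at z = 0. Lengths are in m, angles in rad, forces in N, time in s.
With the tool pointing down it reaches from about 0.35 to 0.975 m from the base axis. Payload 4.9 kg.
Tool frame: the origin (TCP) lies midway between the tips of the shut fingers; the grasp point (between the pads) lies 19 mm behind it; z points along the fingers, y is the line along which they close (so a half turn about z gives the same grasp; the last joint's range is limited). The gripper opens to 85 mm and grips with 20 to 120 N. Pads are 22 mm wide; open, the fingers measure 114 mm over their backs; the gripper's body (76 mm by 85 mm) begins 54 mm behind the grasp point. The pads swing forward as they close: fully open they stand 13 mm farther back than shut.
Start: joints at [-1.25, 0.053, 1.613, -0, 1.476, -0.119], TCP at [0.266, -0.566, 0.231] pointing down, gripper open.
Joint ranges: [-3.01, 3.01], [-1.01, 2.22], [0.06, 2.58], [-1.02, 4.17], [0.09, 2.62], [-3.14, 3.14]. Speed limits (rad/s): [2.57, 2.57, 3.14, 3.14, 3.14, 3.14].

### API

Orientations are given as a unit quaternion [w, x, y, z].
In Python, from plant import manip, grab_frame, camera_params gives the robot as it stands (manip), with the cameras as plain functions.
- The arm moves only by the tool shift_gripper, called after "Emit:" as a command line: name --argument value ..., lists and objects as JSON in quotes. Schema: {"type":"object","properties":{"deltas":{"type":"string"},"only":{"type":"string"},"quiet":{"type":"boolean"},"lines":{"type":"string"}},"required":["deltas"],"additionalProperties":false}. deltas is a string of 1 to 5 rows, parted by semicolons, with the numbers parted by spaces; each row has 7 numbers: the opening from 0.0 (shut) to 1.0 (fully open), then dx, dy, dz in shares of the most that a row can go, 1 being 62.5 mm, then a rotation vector rx, ry, rz in fractions of the full range, 1 being 4 rad; each row shifts and turns the commanded pose from where the row before left it, along the tool's axes as they then stand; what a row does not reach is not made up. A row lasts 1/8 s, in which the tool goes at most 0.0625 m and 0.188 rad, less where a joint would pass 70% of its speed; a pose out of reach is approached as far as the arm can. The fingers move at their own pace and stop on an object; the grip force is fixed at half the most. Time passes only in rows, so rows that do not move let the fingers close. The tool returns the time, the measured TCP pose, the force, the opening and the grip force at its end. only (a regular expression) keeps the lines of the reply that match it, lines (a string "A,B") keeps lines A to B, and quiet returns only ok. No shift or turn number may pass 1 either way. Input that does not fit is refused with a message, and nothing moves.
- manip.state(): the state, without advancing time (a new reading comes with each control period).
- grab_frame(name): name is "scene" or "top"; returns the picture (384x512x3 uint8, red, green, blue); there is no depth.
- camera_params(name): a dict with "intrinsics" (3x3 intrinsics, pixels), "k1" (the pictures are not rectified: a ray, as slopes to the right and down, at radius r is drawn at 1 + k1 r^2 times it, then the intrinsics apply), "xyz" and "orientation" of the camera in the world. Camera axes: x right, y down, z forward; pixel columns grow to the right and rows downward; lengths in m; the calibration is good to about 2 mm. A picture is of the moment at which its call begins. camera_params takes no time and is no camera call.
- manip.job_done(): hands the job in; it is judged then, once.
The state is a dict: "time": time; "joint_pos": joint angles; "joint_vel": joint speeds; "joint_efforts": joint torques, N m; "tool_pos": TCP position; "tool_rot": TCP orientation; "contact_force": force on the tool from outside, world axes, zero at the start; "ft_torque": the same for the moment, N m; "gripper_width": opening from 0.0 (shut) to 1.0 (fully open); "grasp_force": force on a finger pad.
Only numpy, scipy, OpenCV 4.12 (cv2) and the standard library are available. Lean on these libraries where they do the work, as an engineer would, in place of code of your own. Each camera call takes 0.05 s, during which the arm holds its last target. There are 200 camera calls.

## Working session

There is one attempt and no reset: what is moved stays moved. The work goes in short steps, Python scripts to look and compute and a tool call to move; the robot and the scene stay as the last step left them, time stands still between calls to the robot, and variables do not carry over. Pictures are saved under pics/ and viewed, at most 14 in all, crops included, and the job is handed in when it is done.

```bash
ls; mkdir -p pics
```

Run:
```python
from plant import manip, grab_frame, camera_params
import cv2
for n in ("scene","top"):
    p=camera_params(n); print(n,p)
    f=grab_frame(n); cv2.imwrite(f"pics/{n}0.png",f[:,:,::-1])
print(manip.state())
```

```text
pics
plant.py
scene {'intrinsics': array([[382.26530185,   0.        , 255.94770138],
       [  0.        , 382.26530185, 184.8344843 ],
       [  0.        ,   0.        ,   1.        ]]), 'k1': -0.07088380856879965, 'xyz': array([ 1.34592935, -0.11114075,  0.77967096]), 'orientation': array([-0.31456655,  0.69495251,  0.58789259, -0.26920477])}
top {'intrinsics': array([[348.10515369,   0.        , 255.52607584],
       [  0.        , 348.10515369, 190.25017948],
       [  0.        ,   0.        ,   1.        ]]), 'k1': -0.0830378459224948, 'xyz': array([0.49184046, 0.00636793, 0.91259357]), 'orientation': array([-0.02876408,  0.71276743, -0.70028851,  0.02704101])}
{'time': 0.1, 'joint_pos': array([-1.25001091e+00,  5.33194159e-02,  1.61415230e+00, -3.09967046e-05,
        1.47602222e+00, -1.18977337e-01]), 'joint_vel': array([-0.00036505, -0.00256034, -0.00349423,  0.00052773, -0.00060378,
       -0.00143051]), 'joint_efforts': array([ 4.24321051e-04, -3.94903636e+01, -3.71362031e+01, -1.12579526e-04,
        3.93318624e-03, -2.46785299e-05]), 'tool_pos': array([ 0.26590267, -0.56498667,  0.23017088]), 'tool_rot': array([-9.44249303e-04,  9.75922565e-01,  2.18115205e-01, -1.11109527e-04]), 'contact_force': array([0.65343379, 0.40566381, 0.70106567]), 'ft_torque': array([0.03067438, 0.06374631, 0.05633366]), 'grasp_force': 0.0, 'gripper_width': 0.9968694436024447}
```

View pics/scene0.png

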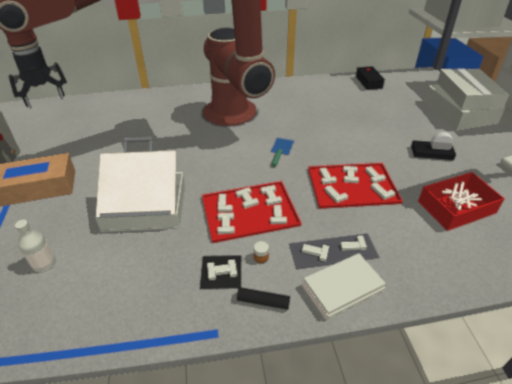

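View pics/top0.png

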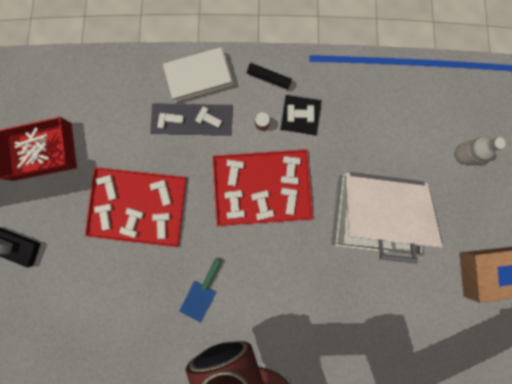

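The top view has tray at left (86–187, 168–246), tray in the middle (213–313, 150–226), the carton (335–440, 173–260) with its bar at about (398, 257). The sample on the mat at (300,115) is a double-T. Now I'll measure.

Create h.py:
```python
import numpy as np, cv2
from scipy.spatial.transform import Rotation as R
from plant import manip, grab_frame, camera_params
P={n:camera_params(n) for n in ("scene","top")}
def rot(n): return R.from_quat(np.roll(P[n]["orientation"],-1)).as_matrix()
def dist(n): return np.array([P[n]["k1"],0,0,0.])
def rays(n,uv):
    q=cv2.undistortPoints(np.asarray(uv,float).reshape(-1,1,2),P[n]["intrinsics"],dist(n))[:,0]
    d=np.c_[q,np.ones(len(q))]@rot(n).T
    return P[n]["xyz"],d
def onplane(n,uv,z):
    o,d=rays(n,uv); return o+d*((z-o[2])/d[:,2])[:,None]
def proj(n,X):
    Rm=rot(n); t=-Rm.T@P[n]["xyz"]
    return cv2.projectPoints(np.asarray(X,float).reshape(-1,1,3),cv2.Rodrigues(Rm.T)[0],t,P[n]["intrinsics"],dist(n))[0][:,0]
def tri(uv1,uv2):  # scene, top -> midpoint, gap
    o1,d1=rays("scene",[uv1]);o2,d2=rays("top",[uv2]);d1=d1[0];d2=d2[0]
    s=np.linalg.lstsq(np.c_[d1,-d2],o2-o1,rcond=None)[0]
    a=o1+s[0]*d1;b=o2+s[1]*d2
    return (a+b)/2,np.linalg.norm(a-b)
def snap(tag):
    out={}
    for n in P:
        out[n]=grab_frame(n); cv2.imwrite(f"pics/{n}_{tag}.png",out[n][:,:,::-1])
    return out
def load(n,tag): return cv2.imread(f"pics/{n}_{tag}.png")[:,:,::-1]
def redtrays(im):
    hsv=cv2.cvtColor(np.ascontiguousarray(im),cv2.COLOR_RGB2HSV)
    m=(((hsv[...,0]<8)|(hsv[...,0]>172))&(hsv[...,1]>170)&(hsv[...,2]>90)).astype(np.uint8)
    cs=cv2.findContours(m,cv2.RETR_EXTERNAL,cv2.CHAIN_APPROX_NONE)[0]
    return [c for c in cs if cv2.contourArea(c)>3000]
def holders(n,im,z=0.017):
    """white blobs inside each red tray: centroid of area on plane z, min-area rect in world mm"""
    res=[]
    for c in redtrays(im):
        hull=cv2.convexHull(c); K=6
        x,y,w,h=cv2.boundingRect(hull)
        crop=cv2.resize(np.ascontiguousarray(im[y:y+h,x:x+w]),None,fx=K,fy=K,interpolation=cv2.INTER_CUBIC)
        hm=cv2.fillPoly(np.zeros(crop.shape[:2],np.uint8),[(hull-[x,y])*K],1)
        m=((crop[...,1]>118)&(hm>0)).astype(np.uint8)
        for b in cv2.findContours(m,cv2.RETR_EXTERNAL,cv2.CHAIN_APPROX_NONE)[0]:
            if cv2.contourArea(b)<60*K*K: continue
            uv=(b[:,0]+.5)/K-.5+[x,y]
            W=onplane(n,uv,z)[:,:2]*1000
            Wc=W.astype(np.float32); M=cv2.moments(Wc)
            cen=np.array([M["m10"],M["m01"]])/M["m00"]
            (rc,rs,ra)=cv2.minAreaRect(Wc)
            sol=M["m00"]/cv2.contourArea(cv2.convexHull(Wc))
            bp=cv2.boxPoints((rc,rs,ra)); e=bp[1]-bp[0]; f=bp[2]-bp[1]
            l=e if np.hypot(*e)>np.hypot(*f) else f
            res.append(dict(uv=uv.mean(0),cuv=proj(n,[[*cen/1000,z]])[0],cen=cen,rc=np.array(rc),size=sorted(rs),area=abs(M["m00"]),sol=sol,ang=np.degrees(np.arctan2(l[1],l[0]))%180,off=np.hypot(*(cen-rc))))
    return res
```

Run:
```python
from h import *
np.set_printoptions(precision=1,suppress=True)
for n in P:
    im=load(n[:],"x") if 0 else cv2.imread(f"pics/{n}0.png")[:,:,::-1]
    for c in redtrays(im):
        W=onplane(n,c[:,0],0.014)[:,:2]*1000; r=cv2.minAreaRect(W.astype(np.float32)); print(n,"tray",r, cv2.boundingRect(c))
    for d in sorted(holders(n,im),key=lambda d:-d["cen"][1]): print(n[0],*[f"{k}={np.round(v,2)}" for k,v in d.items() if k!="uv"])
s=cv2.imread("pics/scene0.png");t=cv2.imread("pics/top0.png")
a=cv2.resize(t[145:255,80:320],(786,360),interpolation=cv2.INTER_CUBIC); b=cv2.resize(s[155:245,195:405],(560,240),interpolation=cv2.INTER_CUBIC)
b=cv2.copyMakeBorder(b,0,0,0,226,0); cv2.imwrite("pics/c1.png",np.vstack([a,b]))
```

```text
top tray ((515.582275390625, 322.89727783203125), (246.77174377441406, 178.8170166015625), 85.13261413574219) (86, 168, 100, 78)
top tray ((571.679443359375, -7.698638916015625), (178.2567596435547, 244.5803680419922), 4.970534801483154) (214, 151, 98, 74)
t cuv=[103.2 215. ] cen=[490.8 406. ] rc=[485.6 404.7] size=[45.2 66. ] area=1755.59 sol=0.78 ang=12.369999885559082 off=5.4
t cuv=[107.2 185.9] cen=[567.4 399. ] rc=[561.2 403.1] size=[41.3 66. ] area=1668.55 sol=0.8 ang=17.270000457763672 off=7.44
t cuv=[130.5 222.3] cen=[473.6 332. ] rc=[473.5 332.1] size=[45.8 69.8] area=2237.04 sol=0.72 ang=163.6300048828125 off=0.1
t cuv=[161.2 191.1] cen=[556.2 254.3] rc=[550.  258.4] size=[41.4 66. ] area=1686.73 sol=0.79 ang=17.329999923706055 off=7.45
t cuv=[160.4 223.6] cen=[471.9 253. ] rc=[466.6 252.3] size=[44.7 65. ] area=1726.76 sol=0.79 ang=4.949999809265137 off=5.44
t cuv=[233.4 170.5] cen=[612.9  67.4] rc=[607.6  67.1] size=[44.7 66. ] area=1712.57 sol=0.77 ang=174.77000427246094 off=5.3
t cuv=[234.  204.1] cen=[526.   63.9] rc=[526.1  64. ] size=[45.8 70.2] area=2206.97 sol=0.7 ang=7.489999771118164 off=0.1
t cuv=[262.  204.8] cen=[525.4  -8.1] rc=[525.5  -8.2] size=[45.4 69.8] area=2182.75 sol=0.7 ang=15.1899995803833 off=0.15
t cuv=[289.7 199.4] cen=[540.5 -79.3] rc=[536.8 -73. ] size=[41.3 65.7] area=1648.92 sol=0.78 ang=172.17999267578125 off=7.37
t cuv=[290.2 169.9] cen=[617.3 -79.8] rc=[617.5 -79.7] size=[45.8 70. ] area=2196.64 sol=0.7 ang=174.66000366210938 off=0.25
```

View pics/c1.png

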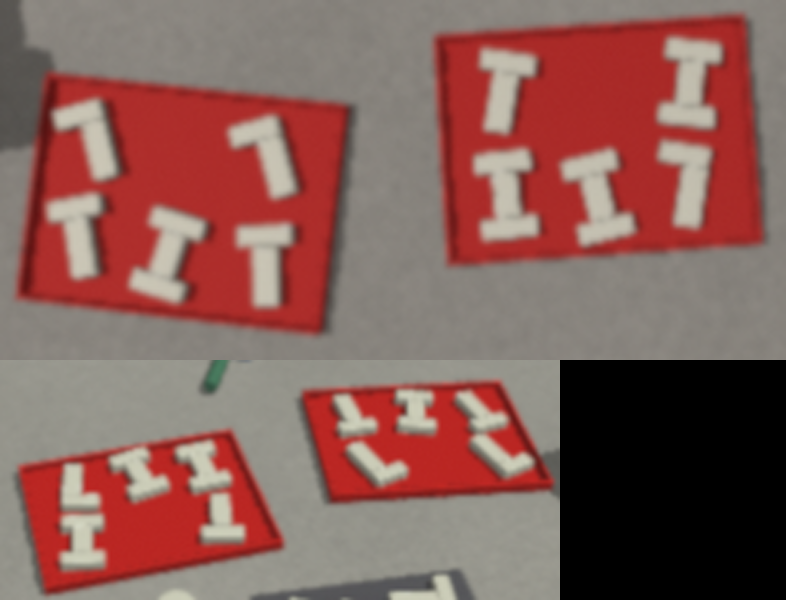

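The crop shows four double-Ts: left tray (130,222), middle tray (234,204), (262,205), (290,170) in top pixels; the others are Ts and Ls. Next: the scene-view heights and a look at the carton.

```bash
sed -i 's/>170)&(hsv\[...,2\]>90)/>120)\&(hsv[...,2]>90)/; s/contourArea(c)>3000/contourArea(c)>2500/' h.py
```

Run:
```python
from h import *
np.set_printoptions(precision=1,suppress=True)
s=cv2.imread("pics/scene0.png");t=cv2.imread("pics/top0.png")
H={n:holders(n,cv2.imread(f"pics/{n}0.png")[:,:,::-1]) for n in P}
for d in H["top"]:
    if d["area"]<2000: continue
    e=min(H["scene"],key=lambda e:np.hypot(*(e["rc"]-d["rc"])),default=None)
    if e: X,g=tri(e["cuv"],d["cuv"]); print(d["rc"],d["ang"],"scene",e["rc"],e["ang"],e["size"],"tri",X*1000,g*1000)
print([cv2.boundingRect(c) for c in redtrays(s[:,:,::-1])])
a=cv2.resize(t[165:270,325:450],(500,420),interpolation=cv2.INTER_CUBIC); b=cv2.resize(s[130:235,90:190],(400,420),interpolation=cv2.INTER_CUBIC)
cv2.imwrite("pics/c2.png",np.hstack([a,b])[:,:800])
```

```text
[473.5 332.1] 163.63347 scene [478.8 331.8] 163.61221 [44.94091033935547, 81.69203186035156] tri [473.5 333.9  12.7] 0.5624910616396713
[525.5  -8.2] 15.191337 scene [529.8  -6.6] 15.808991 [47.883182525634766, 80.01012420654297] tri [525.7  -7.1  12.9] 2.234843824704619
[526.1  64. ] 7.492713 scene [530.7  65.6] 7.097377 [47.120975494384766, 78.53734588623047] tri [526.4  65.1  12.8] 1.9013263529631548
[617.5 -79.7] 174.65685 scene [620.7 -78.6] 174.89125 [45.74184036254883, 78.19912719726562] tri [617.9 -79.3  13.7] 1.7975152946065596
[(202, 181, 99, 62), (418, 172, 86, 58), (308, 163, 95, 45)]
```

View pics/c2.png

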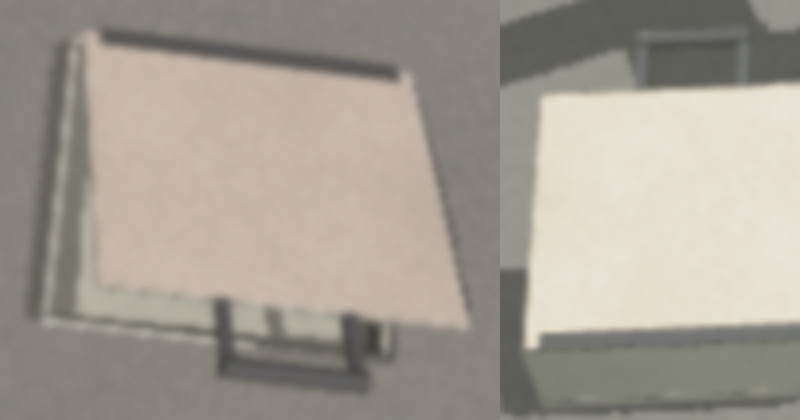

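The crop shows the bar in top from (379.5,257.5) to (417.5,261.5), in scene from (152,138) to (124.5,139); hinge line in top (350,174)–(424.5,183). Flap is partly raised.

Run:
```python
from h import *
np.set_printoptions(precision=1,suppress=True)
A,g=tri((152,138.4),(380.5,257.8));B,g2=tri((125,139),(416.5,261.3)); print("bar",A*1e3,g*1e3,B*1e3,g2*1e3,np.linalg.norm(A-B)*1e3)
C,g3=tri((100,215.5),(424.5,183.2)); print("hingeR",C*1e3,g3*1e3)
for uv in [(350,174.2),(424.5,183.2)]: print(onplane("top",[uv],.057)*1e3)
# rim corners at z=.055: near-left, near-right, far-left (top crop)
for uv in [(325+45/4,165+320/4),(325+392/4,165+357/4),(325+75/4,165+38/4)]: print("rim",onplane("top",[uv],.055)*1e3)
```

```text
bar [ 411.  -258.5  172.9] 2.4523711776039745 [ 404.4 -334.9  176.2] 4.468616062074698 76.80211391115398
hingeR [ 584.3 -410.5   62.1] 5.713306288185498
[[ 603.7 -225.4   57. ]]
[[ 584.8 -416.2   57. ]]
rim [[ 428.3 -191.6   55. ]]
rim [[ 407.1 -410.8   55. ]]
rim [[ 602.9 -210.1   55. ]]
```

Add to h.py:
```python
def delta(pos,head=None,st=None):
    """rotation about tool z (down) to heading of tool x (deg, mod 180), then shift in turned tool axes"""
    st=st or manip.state(); Rt=R.from_quat(np.roll(st["tool_rot"],-1)).as_matrix()
    h=np.degrees(np.arctan2(Rt[1,0],Rt[0,0])); dh=0 if head is None else (head-h+90)%180-90
    Rg=(R.from_euler("z",dh,degrees=True)*R.from_matrix(Rt)).as_matrix()
    d=Rg.T@(np.asarray(pos)/1e3-st["tool_pos"])
    tilt=R.from_matrix(Rg).inv().apply([0,0,-1])
    print(f"t={st['time']:.1f} pos={np.round(st['tool_pos']*1e3,1)} h={h:.1f} rz={-np.radians(dh):.3f} then d_mm={np.round(d*1e3,1)} w={st['gripper_width']:.2f} gf={st['grasp_force']:.0f} F={np.round(st['contact_force'],1)} tilt={np.round(tilt[:2],3)} q6={st['joint_pos'][5]:.2f}")
```

```bash
python3 -c "
from h import *
delta([405,-297,260],84.4)"
```

```text
t=0.1 pos=[ 265.9 -565.   230.2] h=25.2 rz=-1.033 then d_mm=[280.3 112.2 -30. ] w=1.00 gf=0 F=[0.7 0.4 0.7] tilt=[-0.     0.002] q6=-0.12
```

The manual's scale: shifts go in shares of 62.5 mm and turns go in shares of 4 rad. Converting my numbers, -0.03 m is -0.48, -0.172 rad is -0.043.

Emit:
shift_gripper --deltas "0.4 0 0 -0.48 0 0 -0.043;0.4 0 0 0 0 0 -0.043;0.4 0 0 0 0 0 -0.043;0.4 0 0 0 0 0 -0.043;0.4 0 0 0 0 0 -0.043"

```text
time: 0.72
tool_pos: [0.266, -0.5652, 0.2606]
tool_rot: [-0.001, 0.794, 0.607, 0.0]
contact_force: [-0.1, -0.1, -0.4]
gripper_width: 0.397
grasp_force: 0.0
```

Emit:
shift_gripper --deltas "0.4 0 0 0 0 0 -0.0433;0.4 0.896 0.3584 0 0 0 0;0.4 0.896 0.3584 0 0 0 0;0.4 0.896 0.3584 0 0 0 0;0.4 0.896 0.3584 0 0 0 0"

```text
time: 1.35
tool_pos: [0.3776, -0.3494, 0.2608]
tool_rot: [-0.0, 0.741, 0.671, 0.0]
contact_force: [0.3, 0.3, -0.3]
gripper_width: 0.398
grasp_force: 0.0
```

Emit:
shift_gripper --deltas "0.4 0.896 0.3584 0 0 0 0;0.4 0 0 0 0 0 0;0.4 0 0 0 0 0 0"

```text
time: 1.72
tool_pos: [0.4048, -0.2979, 0.261]
tool_rot: [-0.0, 0.741, 0.672, -0.0]
contact_force: [0.3, -1.1, 0.2]
gripper_width: 0.399
grasp_force: 0.0
```

```bash
python3 -c "
from h import *
delta([405,-297,162],84.4)"
```

```text
t=1.7 pos=[ 404.8 -297.9  261. ] h=84.4 rz=0.000 then d_mm=[ 0.9  0.2 99. ] w=0.40 gf=0 F=[ 0.3 -1.1  0.2] tilt=[0.    0.001] q6=-0.68
```

In the tool's units: 0.05 m is 0.8, 0.03 m is 0.48.

Emit:
shift_gripper --deltas "0.4 0.016 0 0.8 0 0 0;0.4 0 0 0.48 0 0 0;0.4 0 0 0.32 0 0 0;0.4 0 0 0 0 0 0"

```text
time: 2.22
tool_pos: [0.4039, -0.297, 0.1596]
tool_rot: [-0.002, 0.741, 0.671, -0.0]
contact_force: [0.4, -1.0, 0.2]
gripper_width: 0.397
grasp_force: 0.0
```

Run:
```python
from h import *
o=snap("bar")
s=o["scene"][90:190,80:200];t=o["top"][215:305,340:460]
cv2.imwrite("pics/c3.png",np.hstack([cv2.resize(s,(400,333)),cv2.resize(t,(400,333))])[:,:,::-1])
```

```text
(no output)
```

View pics/c3.png

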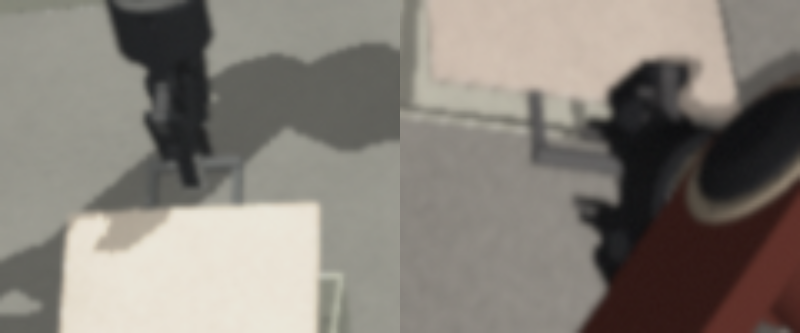

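The fingers straddle the bar (scene crop, finger at (185,170), bar 152–242). I'll close on it.

In the tool's units: 0.006 m is 0.096.

Emit:
shift_gripper --deltas "0.4 0.096 0 0 0 0 0;0.0 0 0 0 0 0 0;0.0 0 0 0 0 0 0;0.0 0 0 0 0 0 0;0 0 0 0 0 0 0"

```text
time: 2.95
tool_pos: [0.4091, -0.2911, 0.1615]
tool_rot: [0.004, 0.741, 0.672, 0.003]
contact_force: [13.5, -3.6, -9.9]
gripper_width: 0.112
grasp_force: 58.4
```

Emit:
shift_gripper --deltas "0 0 0 0 0 0 0;0 0 0 0 0 0 0"

```text
time: 3.2
tool_pos: [0.4091, -0.2911, 0.1615]
tool_rot: [0.004, 0.741, 0.672, 0.003]
contact_force: [14.5, -3.0, -9.1]
gripper_width: 0.111
grasp_force: 58.4
```

Run:
```python
from h import *
st=manip.state(); np.set_printoptions(precision=1,suppress=True)
# arc: waypoint deltas in carton x / z for flap angle steps from current bar position
H=np.array([595.5,-319]);ux=np.array([.9952,-.0976])
p=st["tool_pos"]*1e3; r=220
a0=np.arcsin((174-55.5)/220); print("a0",a0)
A=np.linspace(a0,1.93,11); x=-r*np.cos(A); z=r*np.sin(A)
print(np.c_[A[1:],np.diff(x),np.diff(z)]); delta([0,0,0],84.4)
```

```text
a0 0.5688177846860067
[[ 0.7 17.8 24.1]
 [ 0.8 20.9 21.4]
 [ 1.  23.6 18.4]
 [ 1.1 25.9 15. ]
 [ 1.2 27.7 11.4]
 [ 1.4 29.   7.5]
 [ 1.5 29.7  3.5]
 [ 1.7 29.9 -0.6]
 [ 1.8 29.6 -4.6]
 [ 1.9 28.7 -8.6]]
t=3.2 pos=[ 409.1 -291.1  161.5] h=84.4 rz=-0.000 then d_mm=[ 250.  -437.1  156.9] w=0.11 gf=58 F=[14.5 -3.  -9.1] tilt=[ 0. -0.] q6=-0.67
```

In the tool's units: -0.025 m is -0.4, 0.024 m is 0.384.

Emit:
shift_gripper --deltas "0 0 0.352 -0.4 0 0 0;0 0 0.336 -0.336 0 0 0;0 0 0.384 -0.288 0 0 0;0 0 0 0 0 0 0"

```text
time: 3.7
tool_pos: [0.473, -0.2981, 0.2289]
tool_rot: [0.001, 0.741, 0.672, -0.001]
contact_force: [-6.2, 1.2, 9.9]
gripper_width: 0.116
grasp_force: 61.4
```

Emit:
shift_gripper --deltas "0 0 0.416 -0.24 0 0 0;0 0 0.448 -0.176 0 0 0;0 0 0.464 -0.12 0 0 0;0 0 0 0 0 0 0"

```text
time: 4.2
tool_pos: [0.5562, -0.307, 0.2618]
tool_rot: [0.002, 0.741, 0.672, -0.001]
contact_force: [-2.5, -1.3, 8.5]
gripper_width: 0.112
grasp_force: 61.9
```

In the tool's units: 0.03 m is 0.48, -0.004 m is -0.064.

Emit:
shift_gripper --deltas "0 0 0.48 -0.064 0 0 0;0 0 0.48 -0.016 0 0 0;0 0 0.48 0.064 0 0 0;0 0 0 0 0 0 0"

```text
time: 4.7
tool_pos: [0.6468, -0.3155, 0.2614]
tool_rot: [0.003, 0.74, 0.672, 0.001]
contact_force: [1.5, -3.3, 4.4]
gripper_width: 0.111
grasp_force: 60.0
```

Emit:
shift_gripper --deltas "0 0 0.384 0.112 0 0 0;0 0 0 0 0 0 0;0 0 0 0 0 0 0"

```text
time: 5.08
tool_pos: [0.6694, -0.3175, 0.2548]
tool_rot: [0.003, 0.741, 0.672, 0.001]
contact_force: [3.9, -3.8, 4.8]
gripper_width: 0.108
grasp_force: 60.9
```

In the tool's units: -0.05 m is -0.8, -0.02 m is -0.32.

Emit:
shift_gripper --deltas "0.4 0 0 0 0 0 0;0.4 0 0 0 0 0 0;0.4 0 0 -0.32 0 0 0;0.4 0 0 -0.8 0 0 0;0.4 0 0 -0.8 0 0 0"

```text
time: 5.7
tool_pos: [0.6679, -0.3163, 0.3748]
tool_rot: [-0.0, 0.741, 0.672, -0.0]
contact_force: [1.2, -0.7, 0.5]
gripper_width: 0.401
grasp_force: 0.0
```

Emit:
shift_gripper --deltas "0.6 0.64 -0.72 0 0 0 0.0375;0.6 0.64 -0.72 0 0 0 0.0375;0.6 0.64 -0.72 0 0 0 0.0375;0.6 0.64 -0.72 0 0 0 0.0375;0.6 0.64 -0.72 0 0 0 0.0375"

```text
time: 6.32
tool_pos: [0.5401, -0.0496, 0.3745]
tool_rot: [0.0, 0.936, 0.351, 0.001]
contact_force: [1.3, 0.8, -0.2]
gripper_width: 0.595
grasp_force: 0.0
```

Emit:
shift_gripper --deltas "0.6 0 -0.8 0 0 0 0.0375;0.6 0 -0.8 0 0 0 0.0375;0.6 0 0 0 0 0 0.0375;0.6 0 0 0 0 0 0.0375;0.6 0 0 0 0 0 0"

```text
time: 6.95
tool_pos: [0.481, 0.0285, 0.374]
tool_rot: [0.0, 0.998, 0.062, 0.001]
contact_force: [0.8, 0.2, 0.3]
gripper_width: 0.598
grasp_force: 0.0
```

Run:
```python
from h import *
o=snap("open"); delta([400,-100,300],-5.6)
s=o["scene"][110:250,70:210];t=o["top"][160:270,320:450]
cv2.imwrite("pics/c4.png",np.hstack([cv2.resize(s,(360,360),interpolation=2),cv2.resize(t,(425,360),interpolation=2)])[:,:,::-1])
```

```text
t=7.0 pos=[481.1  28.3 373.6] h=7.2 rz=0.223 then d_mm=[-68.3 135.6  73.5] w=0.60 gf=0 F=[-0.7 -0.6  0.1] tilt=[-0.001 -0.   ] q6=1.35
```

View pics/c4.png

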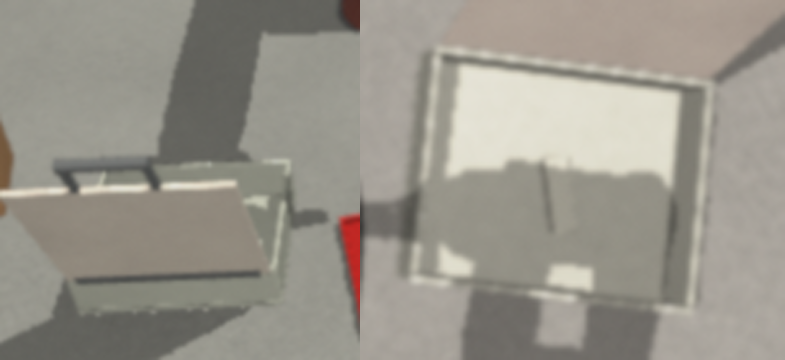

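The flap stands open past upright. In the top crop the leftover spans (556,156)–(565,230); rim corners at (433,50), (713,82), (693,310), (411,279). It is hidden from the scene camera.

Run:
```python
from h import *
np.set_printoptions(precision=1,suppress=True)
c=lambda L:[((x-360)/3.269+320-.35,y/3.273+160-.35) for x,y in L]
w=onplane("top",c([(556.5,156),(565,231)]),.017)*1e3; v=w[0]-w[1]; print(w,w.mean(0),np.hypot(*v[:2]),np.degrees(np.arctan2(v[1],v[0])))
k=onplane("top",c([(433,50),(713,82),(693,310),(411,279)]),.055)*1e3; print(k,k.mean(0)); e=k[0]-k[1]; print(np.degrees(np.arctan2(-e[0],e[1])));e=k[3]-k[2]; print(np.degrees(np.arctan2(-e[0],e[1])),np.linalg.norm(k-np.roll(k,1,0),axis=1))
m=w.mean(0); h=np.degrees(np.arctan2(v[1],v[0])); delta([m[0],m[1],120],h)
```

```text
[[ 523.9 -314.3   17. ]
 [ 464.7 -320.8   17. ]] [ 494.3 -317.6   17. ] 59.56907347028915 6.308586156893019
[[ 601.8 -205.7   55. ]
 [ 581.4 -425.3   55. ]
 [ 406.8 -406.9   55. ]
 [ 428.5 -189.1   55. ]] [ 504.6 -306.8   55. ]
-5.304406810342393
-5.681260593546419 [174.  220.6 175.5 218.9]
t=7.0 pos=[481.1  28.3 373.6] h=7.2 rz=0.015 then d_mm=[-25.1 345.2 253.6] w=0.60 gf=0 F=[-0.7 -0.6  0.1] tilt=[-0. -0.] q6=1.35
```

In the tool's units: 0.0575 m is 0.92, -0.004 m is -0.064, 0.015 rad is 0.0038.

Emit:
shift_gripper --deltas "0.6 -0.064 0.92 0 0 0 0.0038;0.6 -0.064 0.92 0 0 0 0;0.6 -0.064 0.92 0 0 0 0;0.6 -0.064 0.92 0 0 0 0;0.6 -0.064 0.92 0 0 0 0"

```text
time: 7.68
tool_pos: [0.4928, -0.2617, 0.3731]
tool_rot: [-0.0, 0.999, 0.055, 0.0]
contact_force: [0.1, 0.3, 0.1]
gripper_width: 0.599
grasp_force: 0.0
```

Emit:
shift_gripper --deltas "0.6 -0.08 0.92 0.48 0 0 0;0.6 0 0 0.96 0 0 0;0.6 0 0 0.96 0 0 0;0.6 0 0 0.96 0 0 0;0.6 0 0 0.72 0 0 0"

```text
time: 8.3
tool_pos: [0.4931, -0.3146, 0.1159]
tool_rot: [-0.001, 0.999, 0.055, -0.001]
contact_force: [0.1, 0.0, -0.6]
gripper_width: 0.597
grasp_force: 0.0
```

Emit:
shift_gripper --deltas "0.6 0 0 0.8 0 0 0;0.6 0 0 0.48 0 0 0;0.5 0 0 0 0 0 0;0.5 0 0 0 0 0 0"

```text
time: 8.8
tool_pos: [0.4952, -0.3159, 0.0406]
tool_rot: [0.001, 0.999, 0.054, 0.001]
contact_force: [-0.5, 0.8, 0.3]
gripper_width: 0.494
grasp_force: 0.0
```

```bash
python3 -c "
from h import *
delta([494.3,-317.6,9],6.3)"
```

```text
t=8.8 pos=[ 495.2 -315.9   40.6] h=6.2 rz=-0.002 then d_mm=[-1.1  1.5 31.6] w=0.49 gf=0 F=[-0.5  0.8  0.3] tilt=[-0.002 -0.002] q6=0.77
```

Emit:
shift_gripper --deltas "0.5 -0.016 0.024 0.32 0 0 0;0.5 0 0 0.192 0 0 0;0.5 0 0 0 0 0 0"

```text
time: 9.18
tool_pos: [0.4924, -0.3158, 0.0052]
tool_rot: [-0.001, 0.999, 0.054, -0.001]
contact_force: [-0.2, 0.7, -0.1]
gripper_width: 0.501
grasp_force: 0.0
```

Emit:
shift_gripper --deltas "0 0 0 0 0 0 0;0 0 0 0 0 0 0;0 0 0 0 0 0 0;0 0 0 0 0 0 0;0 0 0 0 0 0 0"

```text
time: 9.8
tool_pos: [0.4938, -0.3169, 0.0076]
tool_rot: [0.0, 0.999, 0.054, 0.0]
contact_force: [0.9, -0.7, 3.1]
gripper_width: 0.209
grasp_force: 61.5
```

In the tool's units: -0.05 m is -0.8, -0.03 m is -0.48.

Emit:
shift_gripper --deltas "0 0 0 -0.48 0 0 0;0 0 0 -0.8 0 0 0;0 0 0 -0.8 0 0 0;0 0 0 -0.32 0 0 0;0 0 0 0 0 0 0"

```text
time: 10.42
tool_pos: [0.494, -0.3171, 0.158]
tool_rot: [0.001, 0.999, 0.054, 0.001]
contact_force: [0.3, -0.1, -0.7]
gripper_width: 0.212
grasp_force: 61.1
```

```bash
python3 -c "
from h import *
delta([614.5,-4,11],5)"
```

```text
t=10.4 pos=[ 494.  -317.1  158. ] h=6.2 rz=0.021 then d_mm=[ 147.1 -301.7  146.8] w=0.21 gf=61 F=[ 0.3 -0.1 -0.7] tilt=[-0.002 -0.002] q6=0.77
```

In the tool's units: -0.055 m is -0.88, -0.05 m is -0.8, 0.021 rad is 0.0053.

Emit:
shift_gripper --deltas "0 0.16 -0.88 0 0 0 0.0053;0 0.32 -0.8 0 0 0 0;0 0.48 -0.8 0 0 0 0;0 0.48 -0.8 0 0 0 0;0 0.48 -0.8 0 0 0 0"

```text
time: 11.05
tool_pos: [0.5885, -0.05, 0.1532]
tool_rot: [-0.001, 0.999, 0.043, -0.003]
contact_force: [0.7, -0.3, -0.6]
gripper_width: 0.213
grasp_force: 61.1
```

Emit:
shift_gripper --deltas "0 0.432 -0.752 0.32 0 0 0;0 0 0 0.8 0 0 0;0 0 0 0.64 0 0 0;0 0 0 0 0 0 0"

```text
time: 11.55
tool_pos: [0.6068, -0.002, 0.0394]
tool_rot: [-0.001, 0.999, 0.044, -0.007]
contact_force: [0.0, -0.6, -0.3]
gripper_width: 0.212
grasp_force: 61.1
```

```bash
python3 -c "
from h import *
delta([614.5,-4,9],5)"
```

```text
t=11.6 pos=[606.8  -2.   39.4] h=5.0 rz=-0.000 then d_mm=[ 8.   2.7 30.3] w=0.21 gf=61 F=[ 0.  -0.6 -0.3] tilt=[0.014 0.003] q6=1.36
```

In the tool's units: 0.02 m is 0.32, 0.01 m is 0.16.

Emit:
shift_gripper --deltas "0 0.112 0.032 0.32 0 0 0;0 0 0 0.16 0 0 0;0 0 0 0 0 0 0;0 0 0 0 0 0 0"

```text
time: 12.05
tool_pos: [0.6201, -0.0045, 0.018]
tool_rot: [0.0, 0.999, 0.043, 0.001]
contact_force: [0.6, 0.6, 0.0]
gripper_width: 0.215
grasp_force: 61.1
```

Emit:
shift_gripper --deltas "0.45 0 0 0 0 0 0;0.45 0 0 0 0 0 0;0.45 0 0 -0.32 0 0 0;0.45 0 0 -0.96 0 0 0;0.45 0 0 -0.96 0 0 0"

```text
time: 12.68
tool_pos: [0.6195, -0.0043, 0.1597]
tool_rot: [0.0, 0.999, 0.043, 0.0]
contact_force: [1.5, -0.6, 0.0]
gripper_width: 0.449
grasp_force: 0.0
```

Emit:
shift_gripper --deltas "0.45 -0.8 0 -0.96 0 0 0;0.45 -0.96 0 0 0 0 0;0.45 -0.96 0 0 0 0 0;0.45 -0.96 0 0 0 0 0"

```text
time: 13.18
tool_pos: [0.3991, -0.0234, 0.2067]
tool_rot: [0.0, 0.999, 0.044, 0.001]
contact_force: [-0.4, -0.6, 0.9]
gripper_width: 0.451
grasp_force: 0.0
```

Run:
```python
from h import *
np.set_printoptions(precision=1,suppress=True)
o=snap("p1")
for d in sorted(holders("top",o["top"]),key=lambda d:-d["cen"][1]): print(d["rc"],np.round(d["size"]),round(d["area"]),d["ang"])
delta([525.8,64.5,60],7.5)
```

```text
[485.7 404.7] [46. 67.] 1860 12.180839
[561.1 403.1] [42. 67.] 1764 17.25254
[473.5 332.1] [47. 71.] 2361 163.6031
[550.  258.3] [42. 67.] 1784 17.49782
[466.4 252.4] [46. 66.] 1833 4.771555
[607.5  67.3] [45. 67.] 1805 174.29498
[526.1  64. ] [47. 71.] 2315 7.4947286
[620.1  -5.2] [23. 62.] 1275 6.1704826
[525.5  -8.2] [46. 71.] 2297 15.1893425
[536.8 -72.8] [42. 67.] 1741 172.06802
[617.4 -79.8] [47. 71.] 2311 174.53732
t=13.3 pos=[396.1 -23.  205.2] h=4.9 rz=-0.045 then d_mm=[139.8 -70.  145.3] w=0.45 gf=0 F=[ 0.9 -0.7  0.1] tilt=[-0. -0.] q6=1.24
```

Leftover landed at (620,-5) in the tray. Next pick the first double-T.

In the tool's units: 0.047 m is 0.752, 0.046 m is 0.736, -0.045 rad is -0.0113.

Emit:
shift_gripper --deltas "0.5 0.752 -0.368 0.64 0 0 -0.0113;0.5 0.752 -0.384 0.64 0 0 0;0.5 0.736 -0.368 0.64 0 0 0;0.5 0 0 0.4 0 0 0;0.5 0 0 0 0 0 0"

```text
time: 13.9
tool_pos: [0.5239, 0.0586, 0.0642]
tool_rot: [-0.0, 0.998, 0.066, -0.002]
contact_force: [-0.0, -0.6, 0.1]
gripper_width: 0.498
grasp_force: 0.0
```

```bash
python3 -c "
from h import *
delta([525.8,64.5,7],7.5)"
```

```text
t=13.9 pos=[523.9  58.6  64.2] h=7.6 rz=0.002 then d_mm=[ 2.9 -5.5 57.1] w=0.50 gf=0 F=[-0.  -0.6  0.1] tilt=[0.005 0.001] q6=1.41
```

Emit:
shift_gripper --deltas "0.5 0 0 0 0 0 0;0.5 0 0 0 0 0 0" --lines "1,2"

```text
time: 14.15
tool_pos: [0.5263, 0.0579, 0.0683]
```

```bash
python3 -c "
from h import *
delta([525.8,64.5,7],7.5)"
```

```text
t=14.2 pos=[526.3  57.9  68.3] h=7.5 rz=0.000 then d_mm=[ 0.2 -6.7 61.3] w=0.50 gf=0 F=[0.6 0.8 0.3] tilt=[-0.004 -0.001] q6=1.41
```

In the tool's units: 0.025 m is 0.4, 0.02 m is 0.32.

Emit:
shift_gripper --deltas "0.5 0 -0.104 0.32 0 0 0;0.5 0 0 0.4 0 0 0;0.5 0 0 0.24 0 0 0;0.5 0 0 0 0 0 0;0.5 0 0 0 0 0 0"

```text
time: 14.78
tool_pos: [0.525, 0.0645, 0.0071]
tool_rot: [0.0, 0.998, 0.066, 0.001]
contact_force: [0.1, 0.0, -0.2]
gripper_width: 0.498
grasp_force: 0.0
```

Emit:
shift_gripper --deltas "0 0 0 0 0 0 0;0 0 0 0 0 0 0;0 0 0 0 0 0 0;0 0 0 0 0 0 0;0 0 0 0 0 0 0"

```text
time: 15.4
tool_pos: [0.5252, 0.0646, 0.0073]
tool_rot: [0.0, 0.998, 0.066, 0.001]
contact_force: [0.4, -0.3, 5.4]
gripper_width: 0.214
grasp_force: 61.5
```

Emit:
shift_gripper --deltas "0 0 0 -0.64 0 0 0;0 0 0 -0.96 0 0 0;0 0 0 -0.8 0 0 0;0 0 0 0 0 0 0"

```text
time: 15.9
tool_pos: [0.5274, 0.0646, 0.1617]
tool_rot: [0.0, 0.998, 0.066, 0.005]
contact_force: [0.1, 0.4, 0.7]
gripper_width: 0.211
grasp_force: 60.8
```

```bash
python3 -c "
from h import *
delta([543,-262,150],-5.5)"
```

```text
t=15.9 pos=[527.4  64.6 161.7] h=7.6 rz=0.228 then d_mm=[ 46.8 323.6  12.7] w=0.21 gf=61 F=[0.1 0.4 0.7] tilt=[-0.01  -0.002] q6=1.42
```

In the tool's units: 0.054 m is 0.864, 0.009 m is 0.144, 0.114 rad is 0.0285.

Emit:
shift_gripper --deltas "0 0 0 0 0 0 0.0285;0 0 0 0 0 0 0.0285;0 0.112 0.864 0 0 0 0;0 0.128 0.864 0 0 0 0;0 0.144 0.864 0 0 0 0"

```text
time: 16.52
tool_pos: [0.5314, -0.1001, 0.1542]
tool_rot: [-0.0, 0.999, -0.048, -0.001]
contact_force: [0.2, 0.3, -1.3]
gripper_width: 0.211
grasp_force: 60.8
```

Emit:
shift_gripper --deltas "0 0.144 0.864 0 0 0 0;0 0.144 0.864 0 0 0 0;0 0.144 0.864 0 0 0 0;0 0 0 0.48 0 0 0;0 0 0 0 0 0 0"

```text
time: 17.15
tool_pos: [0.5409, -0.2617, 0.1212]
tool_rot: [-0.002, 0.999, -0.049, -0.004]
contact_force: [-0.7, 0.3, 0.0]
gripper_width: 0.209
grasp_force: 60.8
```

Emit:
shift_gripper --deltas "0 0 0 0.32 0 0 0;0 0 0 0 0 0 0"

```text
time: 17.4
tool_pos: [0.5426, -0.2613, 0.1037]
tool_rot: [-0.001, 0.999, -0.048, -0.002]
contact_force: [-0.2, -0.3, -0.7]
gripper_width: 0.214
grasp_force: 60.8
```

```bash
python3 -c "
from h import *
delta([547.6,-262.8,9],-5.5)"
```

```text
t=17.4 pos=[ 542.6 -261.3  103.7] h=-5.4 rz=0.001 then d_mm=[ 5.5  1.2 94.7] w=0.21 gf=61 F=[-0.2 -0.3 -0.7] tilt=[0.003 0.002] q6=1.09
```

In the tool's units: 0.03 m is 0.48, 0.02 m is 0.32.

Emit:
shift_gripper --deltas "0 0.08 0.016 0.48 0 0 0;0 0 0 0.48 0 0 0;0 0 0 0.32 0 0 0;0 0 0 0.192 0 0 0;0 0 0 0 0 0 0"

```text
time: 18.02
tool_pos: [0.5483, -0.264, 0.0134]
tool_rot: [-0.0, 0.999, -0.048, -0.0]
contact_force: [0.1, -0.5, -0.8]
gripper_width: 0.211
grasp_force: 60.8
```

Emit:
shift_gripper --deltas "0 0 0 0 0 0 0"

```text
time: 18.15
tool_pos: [0.5494, -0.2648, 0.0151]
tool_rot: [0.001, 0.999, -0.048, 0.001]
contact_force: [0.4, 0.3, -0.8]
gripper_width: 0.212
grasp_force: 60.8
```

```bash
python3 -c "
from h import *
delta([547.6,-262.8,8],-5.5)"
```

```text
t=18.1 pos=[ 549.4 -264.8   15.1] h=-5.5 rz=-0.000 then d_mm=[-2.  -1.8  7.1] w=0.21 gf=61 F=[ 0.4  0.3 -0.8] tilt=[-0.002 -0.001] q6=1.10
```

The manual's scale: shifts go in shares of 62.5 mm and turns go in shares of 4 rad. Converting my numbers, -0.04 m is -0.64, 0.006 m is 0.096.

Emit:
shift_gripper --deltas "0 0 0 0.096 0 0 0;0 0 0 0 0 0 0;0.45 0 0 0 0 0 0;0.45 0 0 0 0 0 0;0.45 0 0 -0.64 0 0 0"

```text
time: 18.77
tool_pos: [0.5458, -0.2625, 0.0445]
tool_rot: [-0.002, 0.999, -0.048, -0.004]
contact_force: [0.6, 0.5, 1.5]
gripper_width: 0.446
grasp_force: 0.0
```

Emit:
shift_gripper --deltas "0.5 0 0 -0.96 0 0 0;0.5 0 0 -0.96 0 0 0;0.5 -0.88 0 0 0 0 0;0.5 -0.88 -0.32 0 0 0 0;0.5 -0.48 -0.8 0 0 0 0"

```text
time: 19.4
tool_pos: [0.4142, -0.1813, 0.1681]
tool_rot: [0.0, 0.999, -0.05, 0.0]
contact_force: [1.2, 0.3, 0.7]
gripper_width: 0.501
grasp_force: 0.0
```

Create look.py:
```python
from h import *
import sys
np.set_printoptions(precision=1,suppress=True)
o=snap(sys.argv[1])
for d in sorted(holders("top",o["top"]),key=lambda d:-d["cen"][1]): print(d["rc"],np.round(d["size"]),round(d["area"]),round(d["ang"],1), "I" if d["area"]>2050 else "")
```

```bash
python3 look.py p2; python3 -c "
from h import *
delta([525.7,-7.7,60],15.2)"
```

```text
[485.7 404.7] [46. 67.] 1854 12.4 
[561.1 403. ] [42. 67.] 1758 17.5 
[473.5 332.1] [47. 71.] 2354 163.8 I
[550.  258.4] [42. 67.] 1781 17.3 
[466.4 252.4] [46. 66.] 1830 4.8 
[607.5  67.8] [46. 67.] 1801 173.1 
[620.2  -5.2] [23. 62.] 1273 6.2 
[525.5  -8.1] [46. 71.] 2290 15.3 I
[536.8 -72.9] [42. 67.] 1735 172.1 
[617.5 -79.8] [47. 71.] 2306 174.5 I
[ 227.8 -254.5] [ 49. 137.] 5403 153.0 I
t=19.5 pos=[ 413.1 -177.6  166.5] h=-5.4 rz=-0.360 then d_mm=[ 153.4 -134.3  106.5] w=0.50 gf=0 F=[ 0.1 -0.2  0.1] tilt=[0.002 0.002] q6=1.09
```

In the tool's units: 0.04 m is 0.64, -0.035 m is -0.56, -0.18 rad is -0.045.

Emit:
shift_gripper --deltas "0.5 0 0 0 0 0 -0.045;0.5 0 0 0 0 0 -0.045;0.5 0.64 -0.56 0 0 0 0;0.5 0.64 -0.56 0.32 0 0 0;0.5 0.64 -0.56 0.48 0 0 0"

```text
time: 20.12
tool_pos: [0.507, -0.0478, 0.1193]
tool_rot: [0.001, 0.991, 0.131, 0.002]
contact_force: [0.7, -0.7, 0.2]
gripper_width: 0.493
grasp_force: 0.0
```

Emit:
shift_gripper --deltas "0.5 0.528 -0.464 0.48 0 0 0;0.5 0 0 0.32 0 0 0;0.5 0 0 0 0 0 0;0.5 0 0 0 0 0 0"

```text
time: 20.62
tool_pos: [0.5295, -0.0124, 0.0689]
tool_rot: [0.0, 0.991, 0.131, 0.001]
contact_force: [0.3, -0.8, 0.2]
gripper_width: 0.502
grasp_force: 0.0
```

```bash
python3 -c "
from h import *
delta([525.7,-7.7,7],15.2)"
```

```text
t=20.6 pos=[529.5 -12.4  68.9] h=15.1 rz=-0.002 then d_mm=[-2.5 -5.6 61.9] w=0.50 gf=0 F=[ 0.3 -0.8  0.2] tilt=[-0.001 -0.001] q6=1.14
```

In the tool's units: 0.025 m is 0.4, 0.02 m is 0.32.

Emit:
shift_gripper --deltas "0.5 -0.04 -0.088 0.32 0 0 0;0.5 0 0 0.4 0 0 0;0.5 0 0 0.256 0 0 0;0.5 0 0 0 0 0 0;0.5 0 0 0 0 0 0"

```text
time: 21.25
tool_pos: [0.5258, -0.0076, 0.0081]
tool_rot: [0.0, 0.991, 0.131, 0.001]
contact_force: [0.1, 0.2, 0.3]
gripper_width: 0.5
grasp_force: 0.0
```

Emit:
shift_gripper --deltas "0 0 0 0 0 0 0;0 0 0 0 0 0 0;0 0 0 0 0 0 0;0 0 0 0 0 0 0;0 0 0 0 0 0 0"

```text
time: 21.88
tool_pos: [0.526, -0.0074, 0.0083]
tool_rot: [0.0, 0.991, 0.132, 0.001]
contact_force: [0.1, -1.4, 6.4]
gripper_width: 0.216
grasp_force: 60.9
```

Emit:
shift_gripper --deltas "0 0 0 -0.64 0 0 0;0 0 0 -0.96 0 0 0;0 0 0 -0.8 0 0 0;0 0 0 0 0 0 0"

```text
time: 22.38
tool_pos: [0.5281, -0.0076, 0.1626]
tool_rot: [0.001, 0.991, 0.132, 0.005]
contact_force: [0.3, -0.0, -0.7]
gripper_width: 0.21
grasp_force: 60.3
```

Emit:
shift_gripper --deltas "0 0 0 0 0 0 0.045;0 0 0 0 0 0 0.045;0 0 0 0 0 0 0"

```text
time: 22.75
tool_pos: [0.5239, -0.007, 0.1553]
tool_rot: [-0.0, 0.999, -0.047, -0.001]
contact_force: [-0.5, 0.4, -0.0]
gripper_width: 0.211
grasp_force: 60.2
```

```bash
python3 -c "
from h import *
delta([538,-362.4,150],-5.5)"
```

```text
t=22.8 pos=[523.9  -7.  155.3] h=-5.4 rz=0.002 then d_mm=[ 48.1 352.4   5.1] w=0.21 gf=60 F=[-0.5  0.4 -0. ] tilt=[0.003 0.   ] q6=1.51
```

In the tool's units: 0.05 m is 0.8, 0.007 m is 0.112.

Emit:
shift_gripper --deltas "0 0.096 0.8 0 0 0 0;0 0.112 0.8 0 0 0 0;0 0.112 0.8 0 0 0 0;0 0.112 0.8 0 0 0 0;0 0.112 0.8 0 0 0 0"

```text
time: 23.38
tool_pos: [0.5342, -0.2607, 0.1559]
tool_rot: [-0.0, 0.999, -0.046, -0.001]
contact_force: [0.2, 0.7, -0.1]
gripper_width: 0.209
grasp_force: 60.3
```

Emit:
shift_gripper --deltas "0 0.112 0.8 0 0 0 0;0 0.112 0.832 0 0 0 0;0 0 0 0.48 0 0 0;0 0 0 0.32 0 0 0;0 0 0 0 0 0 0"

```text
time: 24.0
tool_pos: [0.5372, -0.3602, 0.1034]
tool_rot: [-0.002, 0.999, -0.047, -0.002]
contact_force: [0.3, 0.2, -0.8]
gripper_width: 0.209
grasp_force: 60.2
```

Emit:
shift_gripper --deltas "0 0 0 0 0 0 0"

```text
time: 24.12
tool_pos: [0.5392, -0.3617, 0.1074]
tool_rot: [0.0, 0.999, -0.047, 0.0]
contact_force: [1.4, 0.3, 0.4]
gripper_width: 0.214
grasp_force: 60.2
```

```bash
python3 -c "
from h import *
delta([538,-362.4,9],-5.5)"
```

```text
t=24.1 pos=[ 539.2 -361.7  107.4] h=-5.4 rz=0.001 then d_mm=[-1.2  0.8 98.4] w=0.21 gf=60 F=[1.4 0.3 0.4] tilt=[-0. -0.] q6=0.96
```

In the tool's units: 0.03 m is 0.48, 0.02 m is 0.32.

Emit:
shift_gripper --deltas "0 -0.016 0 0.48 0 0 0;0 0 0 0.48 0 0 0;0 0 0 0.32 0 0 0;0 0 0 0.192 0 0 0;0 0 0 0.08 0 0 0"

```text
time: 24.75
tool_pos: [0.5381, -0.3621, 0.0099]
tool_rot: [0.0, 0.999, -0.048, 0.0]
contact_force: [0.1, -0.9, -0.3]
gripper_width: 0.211
grasp_force: 60.3
```

Emit:
shift_gripper --deltas "0 0 0 0 0 0 0;0.45 0 0 0 0 0 0;0.45 0 0 0 0 0 0;0.45 0 0 -0.64 0 0 0"

```text
time: 25.25
tool_pos: [0.5354, -0.3601, 0.0466]
tool_rot: [-0.002, 0.999, -0.048, -0.003]
contact_force: [1.1, -0.9, 0.5]
gripper_width: 0.449
grasp_force: 0.0
```

Emit:
shift_gripper --deltas "0.5 0 0 -0.96 0 0 0;0.5 0 0 -0.96 0 0 0;0.5 -0.88 0 0 0 0 0;0.5 -0.88 -0.8 0 0 0 0;0.5 -0.32 -0.96 0 0 0 0"

```text
time: 25.88
tool_pos: [0.4254, -0.2493, 0.1704]
tool_rot: [0.0, 0.999, -0.05, 0.0]
contact_force: [0.4, 0.5, 0.5]
gripper_width: 0.5
grasp_force: 0.0
```

Emit:
shift_gripper --deltas "0.5 -0.16 -0.96 0 0 0 0;0.5 0 0 0 0 0 0"

```text
time: 26.12
tool_pos: [0.4225, -0.186, 0.1701]
tool_rot: [0.0, 0.999, -0.046, 0.001]
contact_force: [0.6, 0.1, -0.2]
gripper_width: 0.497
grasp_force: 0.0
```

```bash
python3 look.py p3; python3 -c "
from h import *
delta([617.5,-79.5,60],174.5)"
```

```text
[485.8 404.6] [46. 67.] 1860 12.4 
[561.1 403.1] [42. 67.] 1765 17.3 
[473.5 331.9] [47. 71.] 2363 164.2 I
[550.  258.4] [42. 67.] 1786 17.5 
[466.5 252.5] [46. 66.] 1837 4.5 
[607.5  67.5] [46. 67.] 1806 173.7 
[620.2  -5.2] [23. 62.] 1277 6.2 
[536.8 -72.8] [42. 67.] 1742 172.1 
[617.4 -79.8] [47. 71.] 2314 174.5 I
[ 249.1 -277.2] [ 40. 133.] 4285 149.9 I
t=26.2 pos=[ 423.2 -188.8  170.6] h=-5.4 rz=0.001 then d_mm=[ 182.8 -127.6  110.7] w=0.50 gf=0 F=[-0.5 -0.8 -1.5] tilt=[-0.001 -0.001] q6=1.09
```

In the tool's units: -0.045 m is -0.72, -0.04 m is -0.64.

Emit:
shift_gripper --deltas "0.5 0.32 -0.72 0 0 0 0;0.5 0.64 -0.64 0 0 0 0;0.5 0.72 -0.56 0.32 0 0 0;0.5 0.72 -0.12 0.64 0 0 0;0.5 0.528 0 0.48 0 0 0"

```text
time: 26.85
tool_pos: [0.6194, -0.0802, 0.0781]
tool_rot: [0.0, 0.999, -0.048, -0.0]
contact_force: [-0.5, -0.4, 1.1]
gripper_width: 0.496
grasp_force: 0.0
```

Emit:
shift_gripper --deltas "0.5 0 0 0.32 0 0 0;0.5 0 0 0 0 0 0;0.5 0 0 0 0 0 0"

```text
time: 27.22
tool_pos: [0.6174, -0.0804, 0.0611]
tool_rot: [0.0, 0.999, -0.049, 0.001]
contact_force: [0.1, -0.3, 0.8]
gripper_width: 0.498
grasp_force: 0.0
```

```bash
python3 -c "
from h import *
delta([617.5,-79.5,7.5],174.5)"
```

```text
t=27.2 pos=[617.4 -80.4  61.1] h=-5.6 rz=-0.001 then d_mm=[-0.1 -0.9 53.6] w=0.50 gf=0 F=[ 0.1 -0.3  0.8] tilt=[-0.002 -0.   ] q6=1.42
```

In the tool's units: 0.02 m is 0.32, 0.013 m is 0.208.

Emit:
shift_gripper --deltas "0.5 0 -0.016 0.32 0 0 0;0.5 0 0 0.32 0 0 0;0.5 0 0 0.208 0 0 0;0.5 0 0 0 0 0 0;0.5 0 0 0 0 0 0"

```text
time: 27.85
tool_pos: [0.6176, -0.0786, 0.007]
tool_rot: [0.0, 0.999, -0.048, 0.0]
contact_force: [0.4, -0.7, 0.5]
gripper_width: 0.502
grasp_force: 0.0
```

Emit:
shift_gripper --deltas "0 0 0 0 0 0 0;0 0 0 0 0 0 0;0 0 0 0 0 0 0;0 0 0 0 0 0 0;0 0 0 0 0 0 0"

```text
time: 28.48
tool_pos: [0.6181, -0.0788, 0.0078]
tool_rot: [0.0, 0.999, -0.048, 0.001]
contact_force: [-0.6, -0.3, 5.9]
gripper_width: 0.211
grasp_force: 61.8
```

Emit:
shift_gripper --deltas "0 0 0 -0.64 0 0 0;0 0 0 -0.96 0 0 0;0 0 0 -0.8 0 0 0;0 -0.8 0 0 0 0 0;0 -0.8 0 0 0 0 0"

```text
time: 29.1
tool_pos: [0.5169, -0.069, 0.1572]
tool_rot: [0.0, 0.999, -0.048, 0.0]
contact_force: [-0.7, 0.0, -0.3]
gripper_width: 0.216
grasp_force: 61.1
```

Emit:
shift_gripper --deltas "0 -0.4 0.8 0 0 0 0;0 0 0.8 0 0 0 0;0 0 0.8 0 0 0 0;0 0 0 0 0 0 0"

```text
time: 29.6
tool_pos: [0.4776, -0.2183, 0.1563]
tool_rot: [-0.0, 0.999, -0.05, -0.0]
contact_force: [1.5, 0.1, -0.5]
gripper_width: 0.213
grasp_force: 61.1
```

```bash
python3 -c "
from h import *
delta([470,-255.4,110],-5.5)"
```

```text
t=29.6 pos=[ 477.6 -218.3  156.3] h=-5.8 rz=-0.005 then d_mm=[-4.  37.7 46.3] w=0.21 gf=61 F=[ 1.5  0.1 -0.5] tilt=[0.001 0.   ] q6=1.10
```

In the tool's units: 0.038 m is 0.608, 0.03 m is 0.48.

Emit:
shift_gripper --deltas "0 -0.064 0.608 0 0 0 0;0 0 0 0.48 0 0 0;0 0 0 0.32 0 0 0;0 0 0 0 0 0 0;0 0 0 0 0 0 0"

```text
time: 30.22
tool_pos: [0.4714, -0.2529, 0.1074]
tool_rot: [0.0, 0.999, -0.048, 0.0]
contact_force: [0.3, 0.6, -0.1]
gripper_width: 0.212
grasp_force: 61.1
```

```bash
python3 -c "
from h import *
delta([470,-255.4,9],-5.5)"
```

```text
t=30.2 pos=[ 471.4 -252.9  107.4] h=-5.5 rz=0.001 then d_mm=[-1.2  2.6 98.4] w=0.21 gf=61 F=[ 0.3  0.6 -0.1] tilt=[-0. -0.] q6=1.03
```

In the tool's units: 0.03 m is 0.48, 0.02 m is 0.32.

Emit:
shift_gripper --deltas "0 -0.016 0.032 0.48 0 0 0;0 0 0 0.48 0 0 0;0 0 0 0.32 0 0 0;0 0 0 0.192 0 0 0;0 0 0 0.08 0 0 0"

```text
time: 30.85
tool_pos: [0.4702, -0.2554, 0.0102]
tool_rot: [0.0, 0.999, -0.048, 0.0]
contact_force: [0.8, -0.1, -0.3]
gripper_width: 0.21
grasp_force: 61.1
```

Emit:
shift_gripper --deltas "0 0 0 0 0 0 0;0.45 0 0 0 0 0 0;0.45 0 0 0 0 0 0;0.45 0 0 -0.64 0 0 0"

```text
time: 31.35
tool_pos: [0.4673, -0.2535, 0.0473]
tool_rot: [-0.002, 0.999, -0.048, -0.003]
contact_force: [0.4, -0.3, 0.1]
gripper_width: 0.452
grasp_force: 0.0
```

Emit:
shift_gripper --deltas "0.5 0 0 -0.96 0 0 0;0.5 0 0 -0.96 0 0 0;0.5 0 -0.96 0 0 0 0;0.5 0 -0.96 0 0 0 0;0.5 0 -0.96 0 0 0 0"

```text
time: 31.98
tool_pos: [0.4872, -0.0746, 0.1707]
tool_rot: [0.0, 0.999, -0.049, 0.001]
contact_force: [0.7, -0.5, 0.0]
gripper_width: 0.502
grasp_force: 0.0
```

Emit:
shift_gripper --deltas "0.5 0 -0.96 0 0 0 0;0.5 0 -0.96 0 0 0 0;0.5 0 -0.96 0 0 0 0;0.5 0 0 0 0 0 0.046;0.5 0 0 0 0 0 0"

```text
time: 32.6
tool_pos: [0.5043, 0.1038, 0.1702]
tool_rot: [0.0, 0.99, -0.138, 0.0]
contact_force: [-1.1, 0.4, 0.2]
gripper_width: 0.5
grasp_force: 0.0
```

```bash
python3 look.py p4; python3 -c "
from h import *
delta([473.5,332.7,60],163.9)"
```

```text
[485.8 404.6] [47. 67.] 1920 12.4 
[561.1 403.1] [42. 68.] 1821 17.3 
[357.4 347.8] [ 96. 239.] 10938 31.7 I
[475.1 337.7] [35. 71.] 1428 164.2 
[371.5 184.8] [130. 140.] 14030 1.4 I
[607.4  67.7] [46. 68.] 1835 173.5 
[620.3  -5.2] [23. 62.] 1322 6.1 
[538.2 -72.6] [43. 64.] 1583 171.1 
t=32.7 pos=[504.4 102.7 170.1] h=-15.9 rz=0.003 then d_mm=[ -93.5 -212.4  110.1] w=0.50 gf=0 F=[ 0.5 -0.8 -0.6] tilt=[-0.  0.] q6=1.91
```

Emit:
shift_gripper --deltas "0.5 -0.32 -0.8 0 0 0 0;0.5 -0.32 -0.8 0 0 0 0;0.5 -0.32 -0.8 0.32 0 0 0;0.5 -0.32 -0.8 0.64 0 0 0;0.5 -0.208 -0.192 0.48 0 0 0"

```text
time: 33.33
tool_pos: [0.474, 0.3303, 0.0817]
tool_rot: [-0.0, 0.99, -0.138, 0.0]
contact_force: [-0.5, 0.5, -0.3]
gripper_width: 0.5
grasp_force: 0.0
```

Emit:
shift_gripper --deltas "0.5 0 0 0.32 0 0 0;0.5 0 0 0 0 0 0;0.5 0 0 0 0 0 0"

```text
time: 33.7
tool_pos: [0.4755, 0.3282, 0.0641]
tool_rot: [-0.001, 0.99, -0.14, 0.001]
contact_force: [-0.4, -0.2, 0.5]
gripper_width: 0.501
grasp_force: 0.0
```

```bash
python3 -c "
from h import *
delta([473.5,332.7,7.5],164)"
```

```text
t=33.7 pos=[475.5 328.2  64.1] h=-16.1 rz=-0.002 then d_mm=[-3.3 -3.7 56.6] w=0.50 gf=0 F=[-0.4 -0.2  0.5] tilt=[-0.002  0.001] q6=2.33
```

In the tool's units: 0.02 m is 0.32, 0.016 m is 0.256.

Emit:
shift_gripper --deltas "0.5 -0.048 -0.056 0.32 0 0 0;0.5 0 0 0.32 0 0 0;0.5 0 0 0.256 0 0 0;0.5 0 0 0 0 0 0;0.5 0 0 0 0 0 0"

```text
time: 34.33
tool_pos: [0.4717, 0.3329, 0.006]
tool_rot: [0.0, 0.99, -0.14, -0.0]
contact_force: [0.5, -0.2, -0.0]
gripper_width: 0.5
grasp_force: 0.0
```

Emit:
shift_gripper --deltas "0 0 0 0 0 0 0;0 0 0 0 0 0 0;0 0 0 0 0 0 0;0 0 0 0 0 0 0;0 0 0 0 0 0 0"

```text
time: 34.95
tool_pos: [0.4723, 0.3332, 0.007]
tool_rot: [-0.0, 0.99, -0.14, 0.0]
contact_force: [-0.1, 0.4, 2.6]
gripper_width: 0.212
grasp_force: 61.9
```

Emit:
shift_gripper --deltas "0 0 0 -0.64 0 0 0;0 0 0 -0.96 0 0 0;0 0 0 -0.8 0 0 0;0 0 0 0 0 0 -0.046;0 0 0 0 0 0 0"

```text
time: 35.58
tool_pos: [0.4719, 0.333, 0.1568]
tool_rot: [-0.0, 0.999, -0.049, 0.0]
contact_force: [-0.3, -0.0, -0.7]
gripper_width: 0.211
grasp_force: 61.5
```

```bash
python3 -c "
from h import *
delta([460.4,-355,150],-5.5)"
```

```text
t=35.6 pos=[471.9 333.  156.8] h=-5.6 rz=-0.002 then d_mm=[ 54.5 686.    6.7] w=0.21 gf=61 F=[-0.3 -0.  -0.7] tilt=[-0.  0.] q6=2.15
```

In the tool's units: 0.057 m is 0.912, 0.0045 m is 0.072.

Emit:
shift_gripper --deltas "0 0.072 0.912 0 0 0 0;0 0.072 0.912 0 0 0 0;0 0.072 0.912 0 0 0 0;0 0.072 0.912 0 0 0 0;0 0.072 0.912 0 0 0 0"

```text
time: 36.2
tool_pos: [0.4657, 0.0456, 0.1549]
tool_rot: [0.0, 0.999, -0.05, -0.001]
contact_force: [0.4, -0.7, 0.3]
gripper_width: 0.211
grasp_force: 61.5
```

Emit:
shift_gripper --deltas "0 0.072 0.912 0 0 0 0;0 0.072 0.912 0 0 0 0;0 0.072 0.912 0 0 0 0;0 0.072 0.912 0 0 0 0;0 0.072 0.912 0 0 0 0"

```text
time: 36.83
tool_pos: [0.4609, -0.2399, 0.1549]
tool_rot: [-0.001, 0.999, -0.05, -0.001]
contact_force: [0.5, -0.4, -0.2]
gripper_width: 0.209
grasp_force: 61.5
```

Emit:
shift_gripper --deltas "0 0.072 0.912 0 0 0 0;0 0.072 0.912 0 0 0 0;0 0 0 0 0 0 0;0 0 0 0 0 0 0"

```text
time: 37.33
tool_pos: [0.4593, -0.3521, 0.1549]
tool_rot: [-0.001, 0.999, -0.049, -0.001]
contact_force: [-1.0, 0.2, -0.6]
gripper_width: 0.214
grasp_force: 61.5
```

```bash
python3 -c "
from h import *
delta([460.4,-355,110],-5.5)"
```

```text
t=37.3 pos=[ 459.3 -352.1  154.9] h=-5.6 rz=-0.002 then d_mm=[ 1.5  2.9 44.9] w=0.21 gf=61 F=[-1.   0.2 -0.6] tilt=[0.002 0.002] q6=0.89
```

In the tool's units: 0.04 m is 0.64, 0.035 m is 0.56.

Emit:
shift_gripper --deltas "0 0.016 0.048 0.56 0 0 0;0 0 0 0.64 0 0 0;0 0 0 0.48 0 0 0;0 0 0 0.32 0 0 0;0 0 0 0.24 0 0 0"

```text
time: 37.95
tool_pos: [0.4609, -0.355, 0.0157]
tool_rot: [-0.0, 0.999, -0.048, -0.0]
contact_force: [-0.1, -0.6, -0.8]
gripper_width: 0.213
grasp_force: 61.5
```

Emit:
shift_gripper --deltas "0 0 0 0.064 0 0 0;0 0 0 0 0 0 0;0.45 0 0 0 0 0 0;0.45 0 0 0 0 0 0;0.45 0 0 -0.64 0 0 0"

```text
time: 38.58
tool_pos: [0.4586, -0.354, 0.0498]
tool_rot: [-0.002, 0.999, -0.048, -0.003]
contact_force: [-0.1, 0.3, -0.2]
gripper_width: 0.448
grasp_force: 0.0
```

Emit:
shift_gripper --deltas "0.4 0 0 -0.96 0 0 0;0.4 0 0 -0.96 0 0 0;0.4 0 0 -0.96 0 0 0;0.4 0 -0.8 -0.48 0 0 0;0.4 0 -0.96 0 0 0 0"

```text
time: 39.2
tool_pos: [0.4728, -0.2471, 0.2678]
tool_rot: [0.002, 0.999, -0.049, 0.004]
contact_force: [0.7, 0.3, -0.5]
gripper_width: 0.398
grasp_force: 0.0
```

Emit:
shift_gripper --deltas "0.4 0 -0.96 0 0 0 0;0.4 0 -0.96 0 0 0 0;0.4 0 -0.96 0 0 0 0;0.4 0 0 0 0 0 0"

```text
time: 39.7
tool_pos: [0.4888, -0.0641, 0.2634]
tool_rot: [-0.0, 0.999, -0.045, 0.001]
contact_force: [-0.2, -0.7, -0.6]
gripper_width: 0.399
grasp_force: 0.0
```

```bash
python3 look.py p5
```

Run:
```python
from h import *
s=load("scene","p5")[110:250,70:210];t=load("top","p5")[140:280,200:450]
cv2.imwrite("pics/c5.png",np.hstack([cv2.resize(s,(280,280),interpolation=2),cv2.resize(t,(500,280),interpolation=2)])[:,:,::-1])
```

```text
[485.8 404.6] [47. 68.] 1943 12.4 
[561.1 403. ] [43. 68.] 1843 17.3 
[550.  258.4] [43. 68.] 1863 17.5 
[466.8 253.7] [46. 68.] 1912 2.2 
[607.5  67.5] [46. 68.] 1877 174.1 
[620.3  -5.2] [23. 62.] 1336 6.3
```

View pics/c5.png

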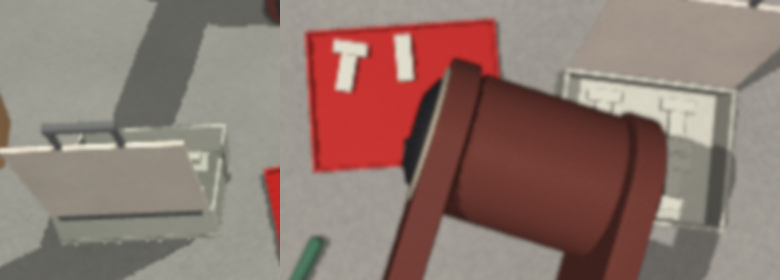

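The arm hides much; the far two holders lie flat in the carton at (605,95) and (680,110) of the crop. I'll move further left and look again.

In the tool's units: -0.06 m is -0.96, -0.02 m is -0.32.

Emit:
shift_gripper --deltas "0.4 -0.32 -0.96 0 0 0 0;0.4 -0.32 -0.96 0 0 0 0;0.4 -0.32 -0.96 0 0 0 0;0.4 0 -0.96 0 0 0 0;0.4 0 -0.96 0 0 0 0" --lines "1,2"

```text
time: 40.42
tool_pos: [0.4591, 0.2352, 0.2632]
```

```bash
python3 look.py p6
```

Run:
```python
from h import *
s=load("scene","p6")[110:250,70:210];t=load("top","p6")[140:280,200:450]
cv2.imwrite("pics/c6.png",np.hstack([cv2.resize(s,(280,280),interpolation=2),cv2.resize(t,(500,280),interpolation=2)])[:,:,::-1])
```

```text
[248.7 510.7] [ 79. 155.] 11066 19.4 I
[508.9 404.3] [22. 36.] 541 102.2 
[561.1 403.1] [42. 67.] 1790 17.3 
[549.9 258.4] [43. 67.] 1810 17.3 
[466.8 253.5] [46. 67.] 1857 2.2 
[607.5  67.5] [46. 67.] 1828 173.7 
[620.2  -5.2] [23. 62.] 1293 6.2 
[536.8 -72.8] [43. 67.] 1737 172.2
```

View pics/c6.png

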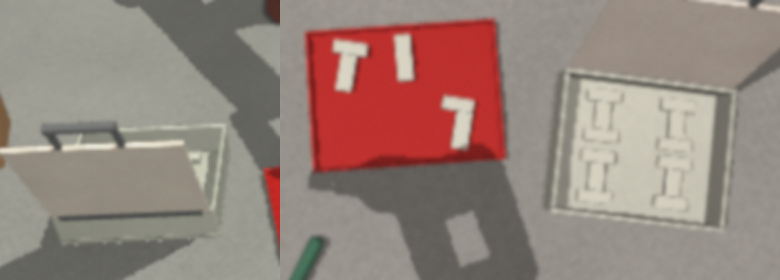

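All four double-Ts lie flat in the carton (crop (600,115), (675,125), (597,178), (672,180)), other holders in trays. Now the bar: check its place in both views against the release pose.

Run:
```python
from h import *
np.set_printoptions(precision=1,suppress=True)
print(proj("scene",[[.669,-.3175,.2725]]),proj("top",[[.669,-.3175,.2725]]))
s=load("scene","p6");t=load("top","p6")
cv2.imwrite("pics/c7.png",np.hstack([cv2.resize(s[155:215,75:165],(390,260),interpolation=2),cv2.resize(t[110:170,380:470],(390,260),interpolation=2)])[:,:,::-1])
delta([669.4,-317.5,350],84.4)
```

```text
[[110.5 169.3]] [[426.7 127.4]]
t=40.5 pos=[458.7 237.7 262.5] h=-5.3 rz=-1.566 then d_mm=[-532.   263.8  -87.5] w=0.40 gf=0 F=[-0.8 -1.7 -0.2] tilt=[0. 0.] q6=2.00
```

View pics/c7.png

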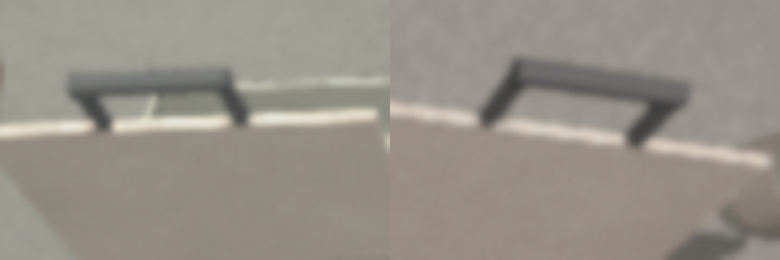

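In the tool's units: -0.045 m is -0.72, -0.17 rad is -0.0425.

Emit:
shift_gripper --deltas "0.4 0 0 -0.72 0 0 -0.0425;0.4 0 0 -0.72 0 0 -0.0425;0.4 0 0 0 0 0 -0.0425;0.4 0 0 0 0 0 -0.0425;0.4 0 0 0 0 0 -0.0425"

```text
time: 41.15
tool_pos: [0.4593, 0.2328, 0.3529]
tool_rot: [0.0, 0.929, 0.369, 0.0]
contact_force: [-0.5, 0.3, 1.1]
gripper_width: 0.402
grasp_force: 0.0
```

Emit:
shift_gripper --deltas "0.4 0 0 0 0 0 -0.045;0.4 0 0 0 0 0 -0.045;0.4 0 0 0 0 0 -0.045;0.4 0 0 0 0 0 -0.0425;0.4 -0.8 0.32 0 0 0 0"

```text
time: 41.78
tool_pos: [0.4732, 0.1822, 0.3527]
tool_rot: [0.0, 0.743, 0.669, 0.0]
contact_force: [1.2, -0.9, 0.8]
gripper_width: 0.399
grasp_force: 0.0
```

Emit:
shift_gripper --deltas "0.4 -0.8 0.32 0 0 0 0;0.4 -0.8 0.32 0 0 0 0;0.4 -0.8 0.32 0 0 0 0;0.4 -0.8 0.32 0 0 0 0;0.4 -0.8 0.32 0 0 0 0"

```text
time: 42.4
tool_pos: [0.5454, -0.0805, 0.3528]
tool_rot: [0.0, 0.745, 0.667, -0.0]
contact_force: [1.0, 0.8, 0.1]
gripper_width: 0.401
grasp_force: 0.0
```

Run:
```python
from h import *
np.set_printoptions(precision=1,suppress=True)
for a,b in [((109.6,173.5),(428.9,129.2))]:
    X,g=tri(a,b); print(X*1e3,g*1e3)
for a,b in [((91.5,174.5),(448,132)),((127.5,172.7),(409.5,126))]:
    X,g=tri(a,b); print(X*1e3,g*1e3)
delta([669.4,-317.5,350],84.4)
```

```text
[ 668.3 -324.4  262.1] 4.649018621240209
[ 664.2 -363.8  261.6] 4.392557653592627
[ 673.3 -285.3  262.7] 4.405958100327995
t=42.4 pos=[545.4 -80.5 352.8] h=83.7 rz=-0.013 then d_mm=[-223.8  146.5    3. ] w=0.40 gf=0 F=[1.  0.8 0.1] tilt=[ 0. -0.] q6=-0.17
```

In the tool's units: -0.045 m is -0.72, 0.029 m is 0.464, -0.013 rad is -0.0033.

Emit:
shift_gripper --deltas "0.4 -0.72 0.464 0 0 0 -0.0033;0.4 -0.72 0.464 0 0 0 0;0.4 -0.72 0.464 0 0 0 0;0.4 -0.72 0.464 0 0 0 0;0.4 -0.72 0.464 0 0 0 0"

```text
time: 43.02
tool_pos: [0.6674, -0.3188, 0.3525]
tool_rot: [0.0, 0.741, 0.672, -0.0]
contact_force: [0.0, 0.3, -0.0]
gripper_width: 0.398
grasp_force: 0.0
```

Emit:
shift_gripper --deltas "0.4 0 0 0 0 0 0;0.4 0 0 0 0 0 0;0.4 0 0 0 0 0 0"

```text
time: 43.4
tool_pos: [0.6676, -0.3142, 0.3537]
tool_rot: [0.001, 0.74, 0.673, 0.0]
contact_force: [-0.6, -0.0, 1.0]
gripper_width: 0.404
grasp_force: 0.0
```

```bash
python3 -c "
from h import *
delta([668.5,-321,246],84.4)"
```

```text
t=43.4 pos=[ 667.6 -314.2  353.7] h=84.6 rz=0.004 then d_mm=[ -6.7   1.4 107.7] w=0.40 gf=0 F=[-0.6 -0.   1. ] tilt=[ 0.    -0.001] q6=-0.45
```

In the tool's units: 0.04 m is 0.64, 0.03 m is 0.48.

Emit:
shift_gripper --deltas "0.4 -0.08 0.016 0.64 0 0 0;0.4 0 0 0.48 0 0 0;0.4 0 0 0.32 0 0 0;0.4 0 0 0.272 0 0 0;0.4 0 0 0 0 0 0"

```text
time: 44.02
tool_pos: [0.6682, -0.3187, 0.2444]
tool_rot: [-0.001, 0.739, 0.673, -0.0]
contact_force: [-0.2, 0.2, -1.1]
gripper_width: 0.399
grasp_force: 0.0
```

Emit:
shift_gripper --deltas "0 0 0 0 0 0 0;0 0 0 0 0 0 0;0 0 0 0 0 0 0;0 0 0 0 0 0 0;0 0 0 0 0 0 0"

```text
time: 44.65
tool_pos: [0.6695, -0.3196, 0.2475]
tool_rot: [0.002, 0.74, 0.673, 0.001]
contact_force: [1.0, 0.3, 4.6]
gripper_width: 0.117
grasp_force: 59.1
```

Run:
```python
from h import *
np.set_printoptions(precision=1,suppress=True)
a0=np.pi/2+np.arcsin(73/220); print("a0",a0); A=np.linspace(a0,0.0136,14)
print(np.c_[A[1:],np.diff(-220*np.cos(A)),np.diff(220*np.sin(A))])
```

```text
a0 1.9090266309839858
[[  1.8 -30.9   8.4]
 [  1.6 -31.8   3.8]
 [  1.5 -32.   -0.8]
 [  1.3 -31.6  -5.5]
 [  1.2 -30.4 -10. ]
 [  1.  -28.7 -14.3]
 [  0.9 -26.3 -18.3]
 [  0.7 -23.3 -22. ]
 [  0.6 -19.9 -25.1]
 [  0.5 -16.  -27.7]
 [  0.3 -11.8 -29.8]
 [  0.2  -7.4 -31.2]
 [  0.   -2.8 -31.9]]
```

In the tool's units: -0.032 m is -0.512, -0.0315 m is -0.504.

Emit:
shift_gripper --deltas "0 0 -0.496 -0.136 0 0 0;0 0 -0.512 -0.064 0 0 0;0 0 -0.512 0.016 0 0 0;0 0 -0.504 0.088 0 0 0;0 0 0 0 0 0 0"

```text
time: 45.28
tool_pos: [0.5411, -0.3066, 0.2539]
tool_rot: [-0.0, 0.74, 0.673, 0.0]
contact_force: [-3.0, 5.2, 8.7]
gripper_width: 0.113
grasp_force: 62.0
```

Emit:
shift_gripper --deltas "0 0 -0.488 0.16 0 0 0;0 0 -0.456 0.232 0 0 0;0 0 -0.424 0.296 0 0 0;0 0 0 0 0 0 0"

```text
time: 45.78
tool_pos: [0.4545, -0.2975, 0.2079]
tool_rot: [-0.004, 0.74, 0.673, -0.001]
contact_force: [-5.7, 6.9, 9.0]
gripper_width: 0.114
grasp_force: 65.3
```

```bash
python3 -c "
from h import *
delta([0,0,0],84.4)"
```

```text
t=45.8 pos=[ 454.5 -297.5  207.9] h=84.6 rz=0.003 then d_mm=[ 250.8 -480.   211.9] w=0.11 gf=65 F=[-5.7  6.9  9. ] tilt=[-0.004  0.006] q6=-0.62
```

In the tool's units: 0.0275 m is 0.44, 0.025 m is 0.4.

Emit:
shift_gripper --deltas "0 0 -0.376 0.352 0 0 0;0 0 -0.32 0.4 0 0 0;0 0 -0.256 0.44 0 0 0;0 0 0 0 0 0 0"

```text
time: 46.28
tool_pos: [0.3956, -0.2912, 0.1306]
tool_rot: [-0.005, 0.74, 0.673, -0.0]
contact_force: [-3.9, 6.6, 0.8]
gripper_width: 0.117
grasp_force: 66.3
```

Emit:
shift_gripper --deltas "0 0 -0.192 0.48 0 0 0;0 0 -0.12 0.496 0 0 0;0 0 -0.032 0.32 0 0 0;0 0 0 0 0 0 0"

```text
time: 46.78
tool_pos: [0.3755, -0.2891, 0.0512]
tool_rot: [-0.004, 0.74, 0.673, 0.001]
contact_force: [-5.3, 9.6, 1.7]
gripper_width: 0.113
grasp_force: 69.0
```

```bash
python3 -c "
from h import *
delta([376,-297,46],84.4)"
```

```text
t=46.8 pos=[ 375.5 -289.1   51.2] h=84.6 rz=0.003 then d_mm=[-7.9  1.3  5.1] w=0.11 gf=69 F=[-5.3  9.6  1.7] tilt=[-0.007  0.005] q6=-0.72
```

In the tool's units: 0.006 m is 0.096.

Emit:
shift_gripper --deltas "0 0 0 0.096 0 0 0;0 0 0 0 0 0 0"

```text
time: 47.02
tool_pos: [0.3753, -0.289, 0.046]
tool_rot: [-0.005, 0.74, 0.673, 0.0]
contact_force: [-8.0, 9.2, 0.3]
gripper_width: 0.117
grasp_force: 69.0
```

Emit:
shift_gripper --deltas "0 0 0 0.064 0 0 0;0 0 0 0 0 0 0"

```text
time: 47.28
tool_pos: [0.3749, -0.2889, 0.0416]
tool_rot: [-0.005, 0.739, 0.673, -0.0]
contact_force: [-5.9, 8.4, -2.3]
gripper_width: 0.119
grasp_force: 70.0
```

Emit:
shift_gripper --deltas "0 0 0 0.048 0 0 0;0 0 0 0 0 0 0"

```text
time: 47.52
tool_pos: [0.3749, -0.2889, 0.0386]
tool_rot: [-0.005, 0.739, 0.673, -0.0]
contact_force: [-6.1, 7.9, -1.1]
gripper_width: 0.117
grasp_force: 70.1
```

In the tool's units: 0.003 m is 0.048.

Emit:
shift_gripper --deltas "0 0 0 0.048 0 0 0;0 0 0 0 0 0 0"

```text
time: 47.78
tool_pos: [0.3749, -0.2891, 0.0373]
tool_rot: [-0.006, 0.739, 0.673, -0.0]
contact_force: [-10.7, 12.8, 10.4]
gripper_width: 0.111
grasp_force: 71.3
```

Emit:
shift_gripper --deltas "0 0 0 0.048 0 0 0;0 0 0 0 0 0 0"

```text
time: 48.02
tool_pos: [0.3749, -0.2892, 0.0367]
tool_rot: [-0.007, 0.739, 0.673, -0.0]
contact_force: [-17.8, 19.0, 27.2]
gripper_width: 0.112
grasp_force: 73.2
```

Run:
```python
from h import *
o=snap("shut")
s=o["scene"][110:240,80:200];t=o["top"][165:285,325:455]
cv2.imwrite("pics/c8.png",np.hstack([cv2.resize(s,(360,390),interpolation=2),cv2.resize(t,(422,390),interpolation=2)])[:,:,::-1])
```

```text
(no output)
```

View pics/c8.png

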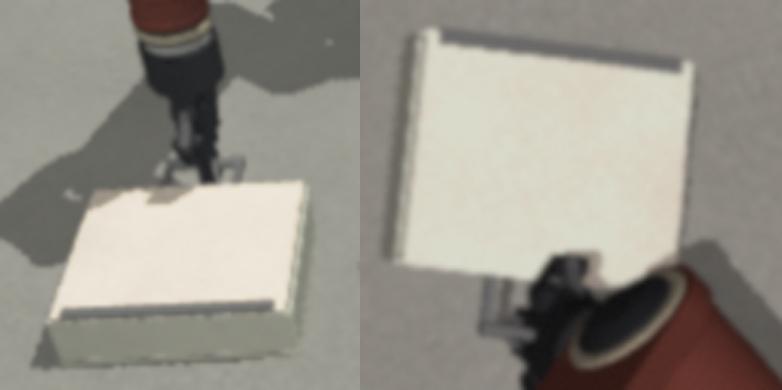

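The flap lies flat on the rim, and the rising force confirms the stop. Release and withdraw.

In the tool's units: -0.05 m is -0.8, -0.03 m is -0.48.

Emit:
shift_gripper --deltas "0.4 0 0 0 0 0 0;0.4 0 0 0 0 0 0;0.4 0 0 0 0 0 0;0.4 0 0 -0.48 0 0 0;0.4 0 0 -0.8 0 0 0"

```text
time: 48.75
tool_pos: [0.3758, -0.2907, 0.113]
tool_rot: [-0.002, 0.74, 0.673, -0.0]
contact_force: [1.0, -0.8, 0.3]
gripper_width: 0.395
grasp_force: 0.0
```

Emit:
shift_gripper --deltas "0.4 0 0 -0.96 0 0 0;0.4 0 0 -0.96 0 0 0;0.4 -0.8 0 0 0 0 0;0.4 -0.96 -0.32 0 0 0 0;0.4 -0.96 -0.32 0 0 0 0"

```text
time: 49.38
tool_pos: [0.3213, -0.4578, 0.2346]
tool_rot: [0.001, 0.739, 0.673, -0.0]
contact_force: [0.9, 0.4, 0.8]
gripper_width: 0.396
grasp_force: 0.0
```

Emit:
shift_gripper --deltas "0.4 -0.96 -0.32 0 0 0 0;0.4 -0.48 -0.32 0 0 0 0;0.4 0 0 0 0 0 0;0.4 0 0 0 0 0 0"

```text
time: 49.88
tool_pos: [0.274, -0.5408, 0.2339]
tool_rot: [-0.0, 0.74, 0.673, 0.0]
contact_force: [0.5, -0.1, -0.2]
gripper_width: 0.403
grasp_force: 0.0
```

```bash
python3 look.py end
```

Run:
```python
from h import *
cv2.imwrite("pics/c9.png",np.hstack([cv2.resize(load(n,"end"),(400,300)) for n in ("scene","top")])[:,:,::-1])
s=load("scene","end")[110:240,80:200];t=load("top","end")[165:285,325:455]
cv2.imwrite("pics/c9.png",np.vstack([cv2.imread("pics/c9.png"),np.hstack([cv2.resize(s,(400,300),interpolation=2),cv2.resize(t,(400,300),interpolation=2)])[:,:,::-1]]))
```

```text
[485.6 404.7] [45. 66.] 1751 12.4 
[561.2 403.1] [41. 66.] 1663 17.5 
[550.  258.4] [41. 66.] 1681 17.5 
[466.6 252.3] [45. 65.] 1724 4.9 
[607.6  67.2] [45. 66.] 1707 174.4 
[620.1  -5.2] [22. 61.] 1206 6.2 
[536.8 -73. ] [41. 66.] 1644 172.2
```

View pics/c9.png

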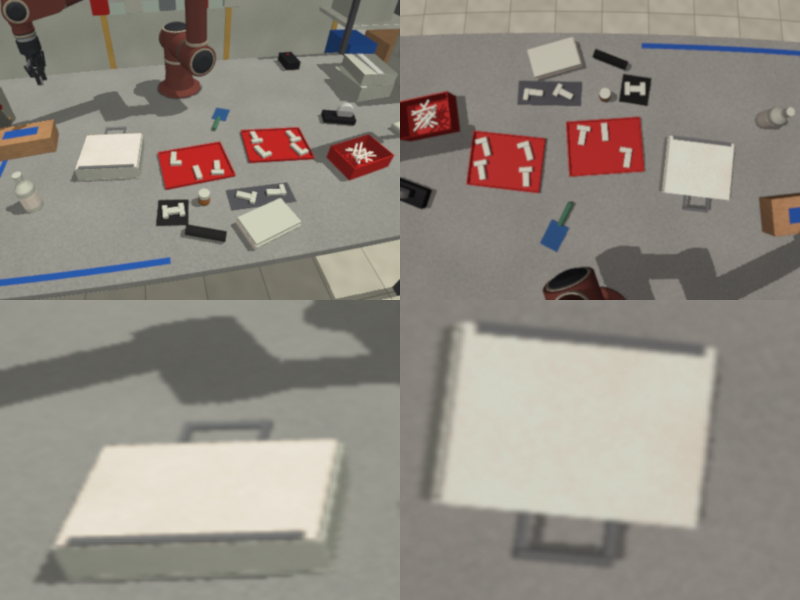

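The pictures show the flap flat on the carton, bar at scene (148,165) and top (379,267), all six other holders plus the straight bar in the trays, jar untouched. A last height check, then hand in.

Run:
```python
from h import *
# bar ends: scene crop (183..270,425); top crop (515,556)..(620,562)
S=[(183/3.333+80,129/2.308+110),(270/3.333+80,125/2.308+110)];T=[(620/3.077-130+325,260/2.5+165),(517/3.077-130+325,253/2.5+165)]
X,g=tri(np.mean(S,0),np.mean(T,0)); print(np.round(X*1e3,1),g*1e3)
print(proj("scene",[[.3765,-.2975,.0585]]),np.mean(S,0),proj("top",[[.3765,-.2975,.0585]]),np.mean(T,0))
if X[2]<.066: print(manip.job_done())
```

```text
[ 374.4 -296.2   54.6] 8.108471007779812
[[145.94732205 164.19540178]] [147.95679568 165.02599653] [[379.12124338 266.73243175]] [379.75788105 267.6       ]
the job is handed in; nothing more can be done
None
```

I handed in the job with all four double-T holders packed in the carton, the straight leftover in a red tray, the flap shut on the rim, and the other holders and the jar left in place; the judging result was not shown.

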